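Snap the marker pen into the spring clips of the marking stand

TASK

Put the marker pen away: pick it up from the bench and press its white barrel down into the pair of spring clips on the sloping face of the grey stand until both clips have snapped round it and it lies fully home, with the middle of the barrel about midway between the two clips (cap to either side). Let go of it, and leave the other things on the bench where they lie.

Things in the scene. Friction and masses are not known exactly. Their poses are not given: they have to be found in the camera images.
- marker: Marker pen, 132 mm long, about 18 g, lying on the bench: plain white round barrel 15 mm in diameter and 90 mm long, and a red cap 43 mm long, 16 mm thick, with a pocket clip standing out sideways. Origin under the middle of the pen at bench level, z up; the pen lies roughly along its y axis, barrel to +y, cap to -y. Grip it across the barrel.
- barrel (a point): Middle of the marker's white barrel, on the barrel's axis, 8 mm above the bench as it lies. Its own y axis runs exactly along the barrel, away from the cap; the barrel reaches 45 mm to either side of this point along y.
- clip_stand: Fixed grey steel stand, 140 mm wide (y), 130 mm deep, 200 mm tall. Its low front is a face 92 mm long that slopes 35 degrees from level, rising towards the stand's back (+x), and carries two spring clips side by side. A small shelf with a timer on it stands above the rear of it. Origin on the bench under the middle of the sloping face, z up, +x to the back.
- clip_seat (a point): Where the middle of the barrel (on its axis) belongs when fully home, midway between the clips: 26 mm out from the sloping face, 61 mm above the bench. y runs along the pen's place, z square out of the face (35 degrees from vertical; press along -z), x up the slope. 40 mm along y is free between the clips for gripper fingers. In the seat the pen has under 1 mm of play.
- clip_left (a point): Seat centre of one clip, 28 mm from clip_seat towards its +y, same axes. The clip is 8 mm wide along y (foot 12 mm): two hinged steel spring strips over a fixed saddle. Its mouth is about 25 mm wide at z = +17 mm and narrows to a sprung throat 9.5 mm wide at z = +7 mm; below that is the seat.
- clip_right (a point): Seat centre of the other, equal clip, 28 mm from clip_seat towards its -y. Pushing the pen through both throats takes about 6 to 12 N altogether (throats resist from z = +14 to +7 mm); once its axis is within about 4 mm of home the springs draw it in and hold it.
- shelf_edge (a point): Middle of the front lower edge of the stand's shelf, 186 mm above the bench. The edge runs level along the stand's y; the shelf reaches from it 70 mm back. It blocks a tool coming straight down onto the clips; one tilted square to the sloping face passes in front of it.
- screwdriver: Bystander: screwdriver with yellow handle, 187 mm long, 23 mm thick, lying along its y axis.
- spanner: Bystander: open steel spanner, 147 mm long, 5 mm thick, lying along its y axis.
- blade_tin: Bystander: round tin with a lid, 66 mm across, 80 mm high.
- tally_counter: Bystander: round metal hand counter, 54 x 55 x 19 mm.
- cap: Bystander: loose round bottle cap, 80 mm across, 23 mm high.
There are look-alikes about, which are no part of the job. Several things have the shape of the marker; the one meant has the colours described above.

How it is judged:
By the outcome, as a careful person would: the job done as asked, in the order asked, and still so for the second after the job is handed in, with the robot touching nothing.
It also fails if it takes over 45 s, if anything falls off the work surface, if the arm or the gripper's body presses on something with over 40 N, if the wrist force passes 120 N, or if a joint passes its speed limit or range.

ROBOT

A 6-joint arm with a two-finger parallel gripper is mounted at the origin on a cart in front of the work surface, level with it; the furniture and walls round the work are solid. World frame = base frame: x ahead of the robot, y to its left, z up, the work surface at z = 0. Lengths are in m, angles in degrees, forces in N, time in s.
With the tool pointing down it reaches from about 0.3 to 0.75 m from the base axis. Payload 8.5 kg.
Tool frame: the origin (TCP) lies at the very end of the fingers, on their centre line; the grasp point (between the pads) lies 19 mm behind it (env.grip_depth is the z of the grasp point in the tool frame, in m); z points along the fingers, y is the direction in which the jaws open and shut (so a half turn about z gives the same grasp; the last joint's range is limited). The gripper opens to 85 mm and grips with 20 to 120 N. Pads are 22 mm wide; open, the fingers measure 114 mm over their backs; the gripper's body (76 mm by 85 mm) begins 54 mm behind the grasp point. The pads swing forward as they close: fully open they stand 13 mm farther back than shut.
Start: joints at [61.175, 21.807, 74.336, -0, 83.858, -12.336], TCP at [0.156, 0.527, 0.231] pointing down, gripper open.
Joint ranges: [-178.18, 178.18], [-50.72, 133.34], [12.68, 142.11], [-81.47, 261.47], [9.98, 163.14], [-165.26, 165.26]. Speed limits (degrees/s): [136.94, 136.94, 180, 180, 180, 180].

INTERFACE

Orientations are given as a 3x3 rotation matrix whose columns are the frame's x, y, z axes.
In Python, from rig import env gives the robot as it stands.
- The arm moves only by the tool apply_moves, never from a script. Its argument "plan" is a list of rows, each an object of numbers: "tx", "ty", "tz": the shift along the world's x, y, z in mm; "rx", "ry", "rz": the turn, a rotation vector about the world's x, y, z in rad; "jaw": the opening, from -1 (shut) to 1 (fully open). A call has 1 to 12 rows; each row is the pose to reach, as a shift and turn from the pose measured when the call began; what a row does not reach only later rows make up. A row lasts 1/10 s, in which the tool goes at most 50 mm and 8.59 degrees, less where a joint would pass 70% of its speed; a pose out of reach is approached as far as the arm can. A call with a gripper value outside its range is refused whole. The fingers move at their own pace and stop on an object; "grip_force" is the grip in N (left out, the last holds). Time passes only in rows, so rows that repeat a pose let the fingers close. It gives the time, the measured TCP pose, the force and the opening at its end, in the units of the state.
- env.observe(): the state, without advancing time (a new reading comes with each control period).
- env.get_image(name): name is "scene" or "side" or "wrist"; returns a dict with "image" (384x512x3 uint8, red, green, blue), "intrinsics" (3x3 intrinsics, pixels), "k1" (the pictures are not rectified: a ray, as slopes to the right and down, at radius r is drawn at 1 + k1 r^2 times it, then the intrinsics apply), "world_from_camera" (4x4, takes a point from camera to world coordinates). Camera axes: x right, y up, looking along -z (the intrinsics and any distortion apply to the point x, -y, -z); pixel columns grow to the right and rows downward; lengths in m; the calibration is good to about 2 mm. A picture is of the moment at which its call begins. There is no depth.
- env.close_job(): hands the job in, once; it reports no verdict.
The state is a dict: "time_s": time; "q": joint angles; "qvel": joint speeds; "joint_efforts": joint torques, N m; "position": TCP position; "tool_rot": TCP orientation; "ft_force": force on the tool from outside, world axes, zero at the start; "wrist_torque": the same for the moment, N m; "grip_width": finger opening in m.
Only numpy, scipy, OpenCV 4.12 (cv2) and the standard library are available. Lean on these libraries where they do the work, as an engineer would, in place of code of your own. Each camera call takes 0.05 s, during which the arm holds its last target.

## Working session

There is one attempt and no reset: what is moved stays moved. The work goes in short steps, Python scripts to look and compute and a tool call to move; the robot and the scene stay as the last step left them, time stands still between calls to the robot, and variables do not carry over. Pictures are saved under pics/ and viewed, and the job is handed in when it is done.

Besides the shell and the picture viewer there is one more tool, called after "Request:" by a JSON object that holds its "api" and its "payload". apply_moves: Moves the arm, as the interface text tells. Its arguments: {"type":"object","properties":{"plan":{"type":"array","items":{"type":"object","properties":{"tx":{"type":"number"},"ty":{"type":"number"},"tz":{"type":"number"},"rx":{"type":"number"},"ry":{"type":"number"},"rz":{"type":"number"},"jaw":{"type":"number"}}}},"grip_force":{"type":"number"}},"required":["plan"]}

```bash
ls; mkdir -p pics; python3 - <<'E'
from rig import env
import cv2,numpy as np,pickle
d={}
for n in ["scene","side","wrist"]:
    r=env.get_image(n); d[n]=r
    cv2.imwrite(f"pics/{n}0.png",r["image"][:,:,::-1]); print(n,r["intrinsics"].tolist(),r["k1"],np.round(r["world_from_camera"],4).tolist())
pickle.dump(d,open("im0.pkl","wb"))
o=env.observe(); print(o, env.grip_depth)
E
```

```text
pics
scene [[402.3543259603422, 0.0, 254.85254266995082], [0.0, 402.3543259603422, 191.01755321149383], [0.0, 0.0, 1.0]] -0.054543294017562846 [[0.5762, 0.4672, -0.6706, -0.1884], [-0.8173, 0.3244, -0.4762, -0.5693], [-0.005, 0.8225, 0.5688, 0.7035], [0.0, 0.0, 0.0, 1.0]]
side [[388.5261062696273, 0.0, 251.1529917316495], [0.0, 388.5261062696273, 188.0550747096317], [0.0, 0.0, 1.0]] -0.020076776408933742 [[0.9893, 0.0925, -0.1126, 0.3797], [-0.1441, 0.5061, -0.8503, -0.9667], [-0.0216, 0.8575, 0.5141, 0.6646], [0.0, 0.0, 0.0, 1.0]]
wrist [[342.79455719375983, 0.0, 255.9541578616124], [0.0, 342.79455719375983, 194.98846589371317], [0.0, 0.0, 1.0]] 0.03452628667858815 [[0.2839, -0.9058, -0.3146, 0.0749], [0.9589, 0.2678, 0.0942, 0.5516], [-0.001, -0.3283, 0.9446, 0.3728], [0.0, 0.0, 0.0, 1.0]]
{'time_s': 0.15, 'q': array([ 6.11753529e+01,  2.18340256e+01,  7.43711558e+01,  1.89817695e-03,
        8.38586367e+01, -1.23355087e+01]), 'qvel': array([ 0.01860968,  0.0181972 , -0.07465212,  0.00329002,  0.07967946,
       -0.01214372]), 'joint_efforts': array([ 2.18392299e-03, -4.48628283e+01, -2.31344390e+01, -1.31598717e-04,
        3.77175777e-03, -1.77669523e-05]), 'position': array([0.1559948 , 0.52719207, 0.2308571 ]), 'tool_rot': array([[-9.58872471e-01,  2.83836685e-01, -5.65871953e-04],
       [ 2.83837121e-01,  9.58872029e-01, -9.59948937e-04],
       [ 2.70130063e-04, -1.08108408e-03, -9.99999379e-01]]), 'ft_force': array([ 0.31212605, -0.27947383, -0.13743012]), 'wrist_torque': array([0.00900072, 0.00357526, 0.04600467]), 'grip_width': 0.0854026002627008} -0.0187
```

View pics/scene0.png

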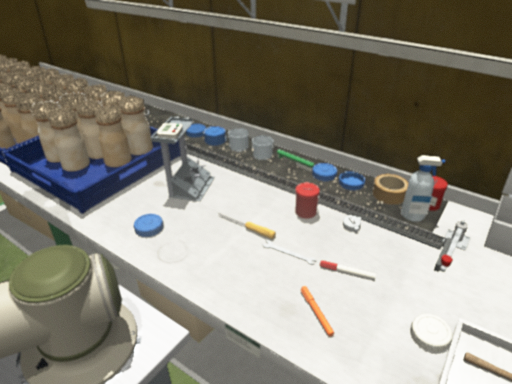

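View pics/side0.png

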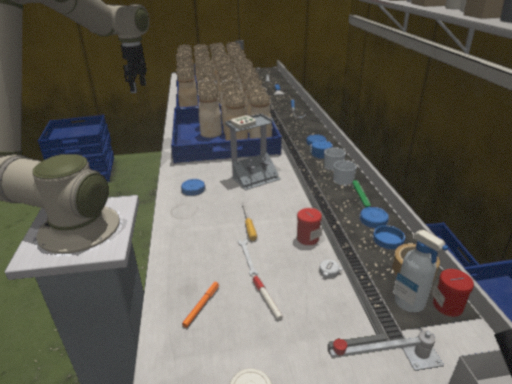

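View pics/wrist0.png

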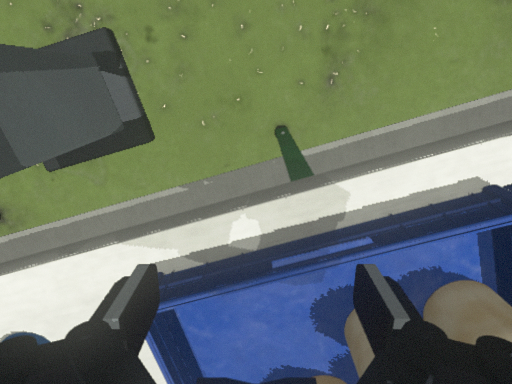

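The scene picture shows three pen shapes: white with a red end at (347,270), orange at (317,310), and green on the conveyor at (295,158). Only the first one has the described colours. I'll confirm that in enlarged crops.

```bash
cat > h.py <<'E'
import numpy as np,cv2,pickle
def crop(im,x0,y0,w,h,s,fn):
    c=im[y0:y0+h,x0:x0+w,::-1]; c=cv2.resize(c,None,fx=s,fy=s,interpolation=cv2.INTER_CUBIC)
    for x in range((x0//10+1)*10,x0+w,10):
        cv2.line(c,((x-x0)*s,0),((x-x0)*s,6 if x%50 else 14),(0,0,255),1)
        if x%20==0: cv2.putText(c,str(x),((x-x0)*s-10,24),0,.35,(0,0,255),1)
    for y in range((y0//10+1)*10,y0+h,10):
        cv2.line(c,(0,(y-y0)*s),(6,(y-y0)*s),(0,0,255),1)
        if y%20==0: cv2.putText(c,str(y),(8,(y-y0)*s+4),0,.35,(0,0,255),1)
    cv2.imwrite(fn,c)
def ray(r,u,v):
    K=r["intrinsics"];T=r["world_from_camera"];k=r["k1"]
    d=np.array([(u-K[0,2])/K[0,0],(v-K[1,2])/K[1,1]]);s=d.copy()
    for _ in range(30): s=d/(1+k*(s@s))
    return T[:3,3],T[:3,:3]@np.array([s[0],-s[1],-1])
def onz(r,u,v,z):
    o,d=ray(r,u,v);return o+d*(z-o[2])/d[2]
def proj(r,P):
    T=r["world_from_camera"];K=r["intrinsics"]
    P=np.atleast_2d(P);c=(P-T[:3,3])@T[:3,:3]
    s=np.stack([c[:,0],-c[:,1]],1)/-c[:,2:3]; s=s*(1+r["k1"]*(s**2).sum(1,keepdims=True))
    return s*[K[0,0],K[1,1]]+[K[0,2],K[1,2]]
def tri(obs):
    A=np.zeros((3,3));b=np.zeros(3)
    for r,u,v in obs:
        o,d=ray(r,u,v);d=d/np.linalg.norm(d);M=np.eye(3)-np.outer(d,d);A+=M;b+=M@o
    return np.linalg.solve(A,b)
E
python3 - <<'E'
from h import *
d=pickle.load(open("im0.pkl","rb"))
crop(d["scene"]["image"],305,245,80,50,10,"pics/s_m.png")
crop(d["side"]["image"],235,260,60,60,10,"pics/d_m.png")
crop(d["scene"]["image"],145,110,80,100,6,"pics/s_s.png")
crop(d["side"]["image"],215,105,80,90,6,"pics/d_s.png")
E
```

```text
(no output)
```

View pics/s_m.png

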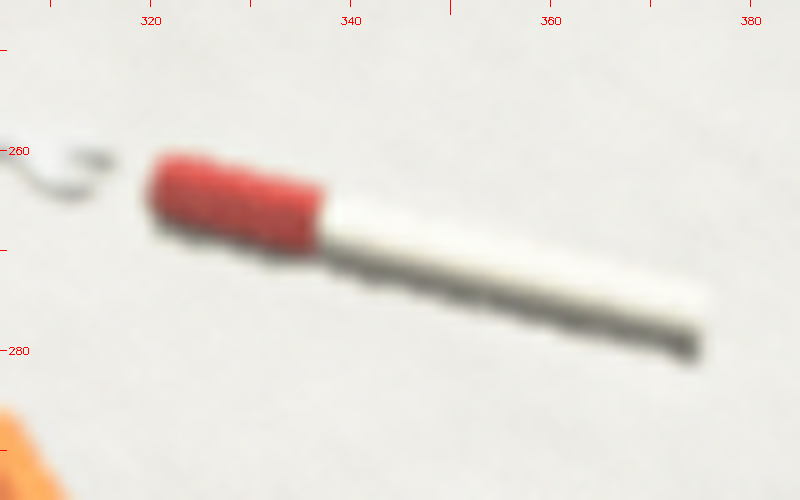

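View pics/d_m.png

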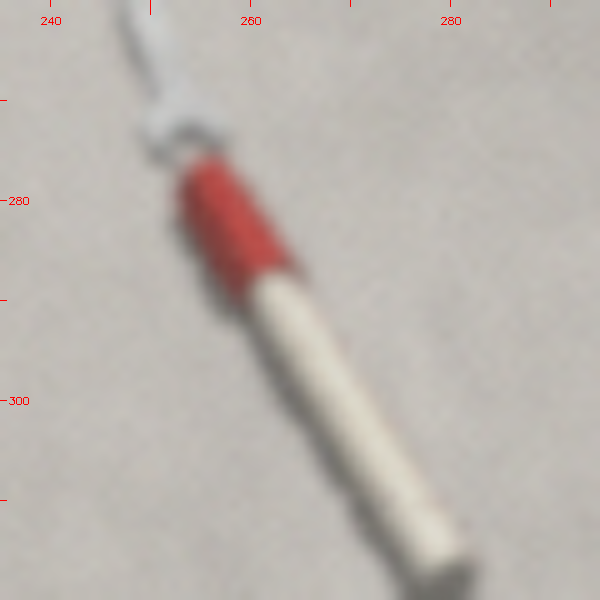

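View pics/s_s.png

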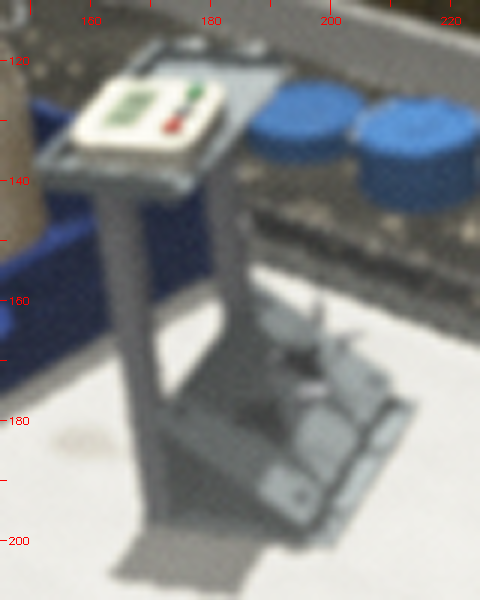

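View pics/d_s.png

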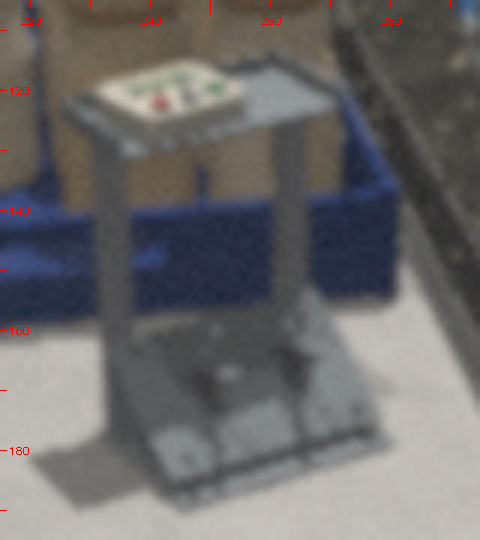

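```bash
python3 - <<'E'
from h import *
np.set_printoptions(precision=4,suppress=True)
d=pickle.load(open("im0.pkl","rb"));S,D=d["scene"],d["side"]
for n,a,b in [("capend",(320.2,263.8),(255.3,277)),("joint",(337.3,266.8),(262.3,288.3)),("end",(375.5,276.3),(280,317.3))]:
    print(n,onz(S,*a,.008),onz(D,*b,.008),tri([(S,*a),(D,*b)]))
print("stand front")
for a,b in [((200,201),(245,189.5)),((214,177),(281,179))]:
    print(onz(S,*a,.0),onz(D,*b,.0),tri([(S,*a),(D,*b)]))
print("shelf front corners")
for a,b in [((176,141.5),(236,129.5)),((193.5,121.5),(272,122.5))]:
    print(onz(S,*a,.188),onz(D,*b,.188),tri([(S,*a),(D,*b)]))
E
```

```text
capend [ 0.4693 -0.2943  0.008 ] [ 0.4739 -0.2897  0.008 ] [ 0.4727 -0.292   0.0072]
joint [ 0.4836 -0.3328  0.008 ] [ 0.4842 -0.3286  0.008 ] [ 0.483  -0.3324  0.0101]
end [ 0.5062 -0.4201  0.008 ] [ 0.507  -0.4171  0.008 ] [ 0.5061 -0.4195  0.0093]
stand front
[0.5054 0.1237 0.    ] [0.5039 0.1272 0.    ] [0.5031 0.1214 0.0029]
[0.6309 0.1746 0.    ] [0.6355 0.1743 0.    ] [ 0.6365  0.1798 -0.004 ]
shelf front corners
[0.4916 0.1791 0.188 ] [0.4889 0.1907 0.188 ] [0.4869 0.1739 0.1933]
[0.6155 0.2272 0.188 ] [0.613  0.2274 0.188 ] [0.6125 0.2243 0.1895]
```

```bash
cat >> h.py <<'E'
from scipy.spatial.transform import Rotation as Ro
def insR(ang,flip=False): # ang: azimuth deg of stand +x; columns tool axes
    a=np.radians(ang);xs=np.array([np.cos(a),np.sin(a),0]);s,c=np.sin(np.radians(35)),np.cos(np.radians(35))
    z=np.array([s*xs[0],s*xs[1],-c]);y=np.array([c*xs[0],c*xs[1],s])
    if flip:y=-y
    return np.stack([np.cross(y,z),y,z],1)
E
python3 - <<'E'
from h import *
np.set_printoptions(precision=4,suppress=True)
for fl in (0,1):
  for q1 in (5,17,30):
    R=insR(111,fl)
    for p in (90,110,130):
        M=(Ro.from_euler('z',q1,degrees=True)*Ro.from_euler('y',p,degrees=True)).inv()*Ro.from_matrix(R)
        e=M.as_euler('ZYZ',degrees=True);e[2]-=90;print(fl,q1,p,e, "alt",e[0]+180,-e[1],e[2]+180)
from rig import env
o=env.observe()
T=np.eye(4);T[:3,:3]=o["tool_rot"];T[:3,3]=o["position"]
d=pickle.load(open("im0.pkl","rb"))
print(np.linalg.inv(T)@d["wrist"]["world_from_camera"])
for fl in (0,1):
  R=insR(111,fl);print(R,(Ro.from_matrix(R)*Ro.from_matrix(o["tool_rot"]).inv()).as_rotvec())
E
```

```text
0 5 90 [  33.9438   99.0966 -103.2185] alt 213.94381424964322 -99.0965779278634 76.78152650446438
0 5 110 [  33.793    82.4378 -114.3261] alt 213.79302711777893 -82.43782735290377 65.67389545736619
0 5 130 [  37.096    66.0819 -126.3371] alt 217.0959810489445 -66.08193322981053 53.66286087082054
0 17 90 [ 34.9344  92.2931 -93.2784] alt 214.9343711535 -92.2930545900761 86.72164054616064
0 17 110 [  36.1424   75.9618 -104.9255] alt 216.142383469074 -75.96179909364744 75.07454431627261
0 17 130 [  41.2161   60.2715 -118.3577] alt 221.21607322084188 -60.27148993209422 61.642323459434564
0 30 90 [ 34.6672  84.8521 -82.6077] alt 214.66722338031641 -84.85209112439861 97.39231517089137
0 30 110 [ 37.4713  68.6243 -94.6665] alt 217.47129966092052 -68.62426688833528 85.33351513532286
0 30 130 [  44.8328   53.4677 -109.6743] alt 224.83277246463376 -53.46770792099576 70.32568545315999
1 5 90 [33.9438 99.0966 76.7815] alt 213.94381424964322 -99.09657792786341 256.7815265044644
1 5 110 [33.793  82.4378 65.6739] alt 213.79302711777893 -82.43782735290377 245.6738954573662
1 5 130 [37.096  66.0819 53
[... 289 characters left out ...]
 221.21607322084185 -60.27148993209422 241.64232345943458
1 30 90 [  34.6672   84.8521 -262.6077] alt 214.66722338031641 -84.8520911243986 -82.60768482910862
1 30 110 [37.4713 68.6243 85.3335] alt 217.47129966092055 -68.62426688833527 265.33351513532284
1 30 130 [44.8328 53.4677 70.3257] alt 224.83277246463376 -53.46770792099575 250.32568545316
[[-0.0001  0.9445  0.3286  0.0848]
 [ 1.      0.0001 -0.      0.0003]
 [-0.      0.3286 -0.9445 -0.142 ]
 [ 0.      0.      0.      1.    ]]
[[-0.9336 -0.2936 -0.2056]
 [-0.3584  0.7647  0.5355]
 [ 0.      0.5736 -0.8192]] [0.6222 0.0242 0.6334]
[[ 0.9336  0.2936 -0.2056]
 [ 0.3584 -0.7647  0.5355]
 [-0.     -0.5736 -0.8192]] [-0.0316  0.7936 -2.3899]
```

Request:
{"api": "apply_moves", "payload": {"plan": [{"tz":50},{"tz":80},{"tx":224,"ty":-377,"tz":110},{"tx":224,"ty":-377,"tz":110},{"tx":224,"ty":-377,"tz":110},{"tx":224,"ty":-377,"tz":110},{"tx":224,"ty":-377,"tz":110},{"tx":224,"ty":-377,"tz":110},{"tx":224,"ty":-377,"tz":110},{"tx":224,"ty":-377,"tz":110},{"tx":224,"ty":-377,"tz":110},{"tx":224,"ty":-377,"tz":110}]}}

```text
validation failed for argument at $.pl...
```

Request:
{"api": "apply_moves", "payload": {"plan": [{"tx":0,"ty":0,"tz":50,"rx":0,"ry":0,"rz":0,"jaw":1},{"tx":0,"ty":0,"tz":80,"rx":0,"ry":0,"rz":0,"jaw":1},{"tx":224,"ty":-377,"tz":110,"rx":0,"ry":0,"rz":0,"jaw":1},{"tx":224,"ty":-377,"tz":110,"rx":0,"ry":0,"rz":0,"jaw":1},{"tx":224,"ty":-377,"tz":110,"rx":0,"ry":0,"rz":0,"jaw":1},{"tx":224,"ty":-377,"tz":110,"rx":0,"ry":0,"rz":0,"jaw":1},{"tx":224,"ty":-377,"tz":110,"rx":0,"ry":0,"rz":0,"jaw":1},{"tx":224,"ty":-377,"tz":110,"rx":0,"ry":0,"rz":0,"jaw":1},{"tx":224,"ty":-377,"tz":110,"rx":0,"ry":0,"rz":0,"jaw":1},{"tx":224,"ty":-377,"tz":110,"rx":0,"ry":0,"rz":0,"jaw":1},{"tx":224,"ty":-377,"tz":110,"rx":0,"ry":0,"rz":0,"jaw":1},{"tx":224,"ty":-377,"tz":110,"rx":0,"ry":0,"rz":0,"jaw":1}]}}

```text
time_s: 1.35
position: [0.3819, 0.1469, 0.3406]
tool_rot: [[-0.957, 0.289, -0.001], [0.289, 0.957, -0.002], [0.0, -0.002, -1.0]]
ft_force: [-0.0, 1.1, 0.7]
grip_width: 0.0853
```

Request:
{"api": "apply_moves", "payload": {"plan": [{"tx":203,"ty":-90,"tz":-40,"rx":0.622,"ry":0.024,"rz":0.63,"jaw":1},{"tx":203,"ty":-90,"tz":-40,"rx":0.622,"ry":0.024,"rz":0.63,"jaw":1},{"tx":203,"ty":-90,"tz":-40,"rx":0.622,"ry":0.024,"rz":0.63,"jaw":1},{"tx":203,"ty":-90,"tz":-40,"rx":0.622,"ry":0.024,"rz":0.63,"jaw":1},{"tx":203,"ty":-90,"tz":-40,"rx":0.622,"ry":0.024,"rz":0.63,"jaw":1},{"tx":203,"ty":-90,"tz":-40,"rx":0.622,"ry":0.024,"rz":0.63,"jaw":1},{"tx":203,"ty":-75,"tz":-90,"rx":0.622,"ry":0.024,"rz":0.63,"jaw":1},{"tx":203,"ty":-60,"tz":-130,"rx":0.622,"ry":0.024,"rz":0.63,"jaw":1},{"tx":203,"ty":-45,"tz":-165,"rx":0.622,"ry":0.024,"rz":0.63,"jaw":1},{"tx":203,"ty":-35,"tz":-190,"rx":0.622,"ry":0.024,"rz":0.63,"jaw":1},{"tx":203,"ty":-35,"tz":-190,"rx":0.622,"ry":0.024,"rz":0.63,"jaw":1}]}}

```text
time_s: 2.45
position: [0.5831, 0.114, 0.1477]
tool_rot: [[-0.936, -0.283, -0.211], [-0.353, 0.767, 0.536], [0.011, 0.576, -0.817]]
ft_force: [0.2, 0.1, -0.2]
grip_width: 0.0855
```

```bash
python3 - <<'E'
from h import *
from rig import env
np.set_printoptions(precision=4,suppress=True)
r=env.get_image("wrist");pickle.dump(r,open("w1.pkl","wb"))
crop(r["image"],0,0,512,384,1,"pics/w1.png")
cv2.imwrite("pics/w1.png",r["image"][:,:,::-1])
o=env.observe();print(o["q"],o["position"],o["tool_rot"],o["ft_force"],np.abs(o["qvel"]).max())
print(r["world_from_camera"])
E
```

```text
[ -12.8451   36.7188   70.0562   28.4976   94.0947 -126.611 ] [0.5843 0.113  0.15  ] [[-0.9359 -0.2847 -0.2075]
 [-0.3522  0.7676  0.5354]
 [ 0.0069  0.5742 -0.8187]] [1.0153 0.6334 1.1247] 3.1713203623093587
[[-0.2827 -0.9531 -0.1079  0.534 ]
 [ 0.7669 -0.157  -0.6223  0.0078]
 [ 0.5761 -0.2587  0.7753  0.2645]
 [ 0.      0.      0.      1.    ]]
```

View pics/w1.png

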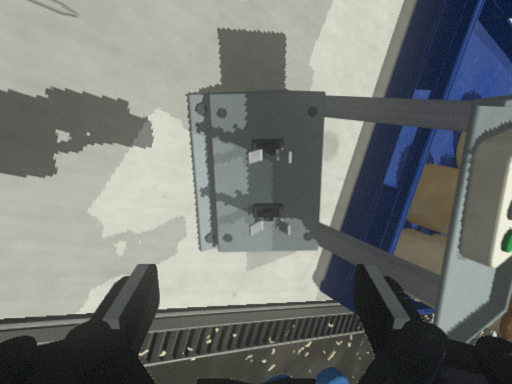

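```bash
python3 - <<'E'
from h import *
r=pickle.load(open("w1.pkl","rb"))
crop(r["image"],180,85,155,175,5,"pics/w1c.png")
crop(r["image"],235,130,70,55,11,"pics/w1a.png")
crop(r["image"],235,195,70,50,11,"pics/w1b.png")
E
```

```text
(no output)
```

View pics/w1c.png

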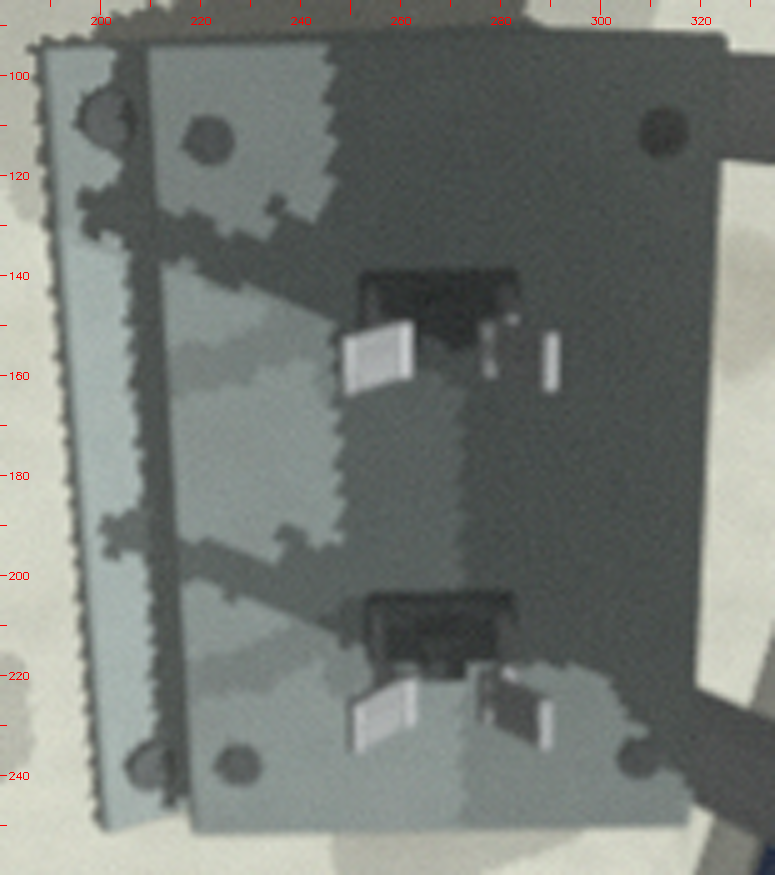

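View pics/w1a.png

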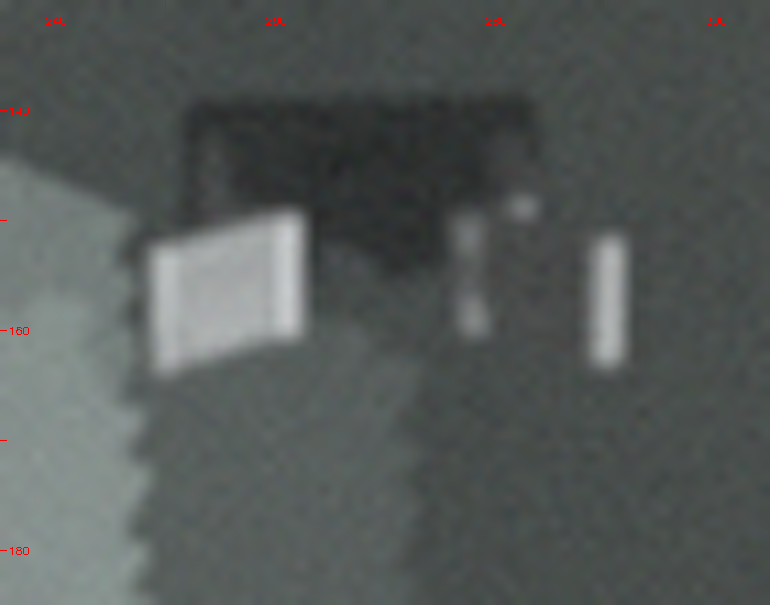

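View pics/w1b.png

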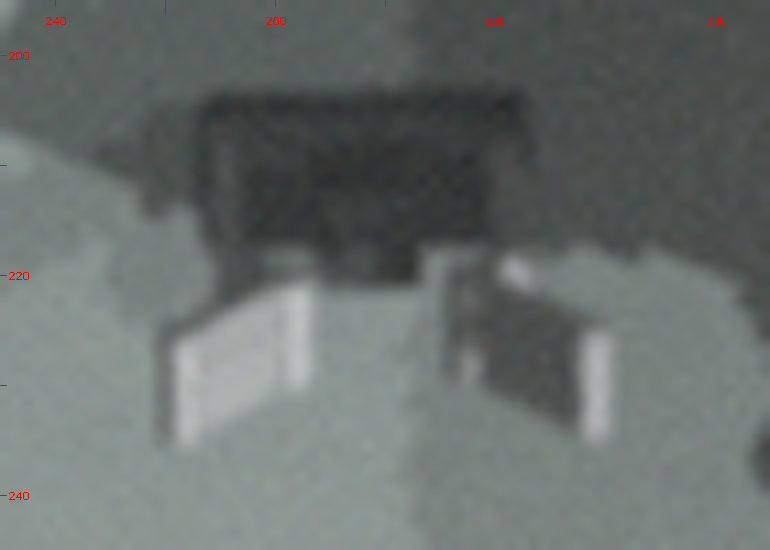

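```bash
cat > fit.py <<'E'
from h import *
from scipy.optimize import least_squares
np.set_printoptions(precision=4,suppress=True)
r=pickle.load(open("w1.pkl","rb"))
P=[(-46,70,-26,209.5,93.7),(-46,-70,-26,218.5,251.3),(46,70,-26,325,92),(46,-70,-26,317.7,250),
(-12.5,32,17,248.7,152.5),(-12.5,24,17,249,164.2),(12.5,32,17,292,151.3),(12.5,24,17,291.5,163.5),
(-12.5,-24,17,250.7,226.5),(-12.5,-32,17,250.8,235.7),(12.5,-24,17,290.3,224.8),(12.5,-32,17,290,235),
(-4.75,32,7,262.5,149.2),(-4.75,24,7,262.3,160.8),(-4.75,-24,7,263,221),(-4.75,-32,7,263,230)]
P=np.array(P);X=P[:,:3]/1000;U=P[:,3:]-.5
def frame(p,full):
    R=insR(p[2]);F=np.stack([R[:,1],R[:,0],-R[:,2]],1) # x up slope, y, z out
    t=np.array([p[0],p[1],.061])
    if full: t[2]=p[3]; F=Ro.from_rotvec(p[4:6].tolist()+[0]).as_matrix()@F
    return F,t
def res(p,full):
    F,t=frame(p,full);return (proj(r,X@F.T+t)-U)
if __name__=="__main__":
  s=least_squares(lambda p:res(p,0).ravel(),[.56,.17,111],x_scale=[.01,.01,1],loss="soft_l1");print(s.x);print(res(s.x,0))
  s=least_squares(lambda p:res(p,1).ravel(),list(s.x)+[.061,0,0],x_scale=[.01,.01,1,.01,.01,.01],loss="soft_l1");print(s.x);print(res(s.x,1));print(frame(s.x,1))
E
python3 fit.py
```

```text
[  0.5549   0.1809 111.4844]
[[-1.301   0.3507]
 [-0.4648  1.6308]
 [ 0.7849 -0.2339]
 [ 0.538   1.2225]
 [ 2.8064  0.287 ]
 [ 2.761  -0.3179]
 [-4.9327  0.8273]
 [-4.5699 -0.264 ]
 [ 2.4735 -0.8211]
 [ 2.5918 -0.4362]
 [-4.0943  0.3043]
 [-3.9006 -0.3003]
 [-0.2472  0.5062]
 [ 0.0838 -0.3773]
 [ 0.1233 -0.7421]
 [ 0.2395 -0.4401]]
[  0.5548   0.1806 111.7088   0.0613  -0.0037   0.0074]
[[-1.3812 -0.1757]
 [-0.587   1.0861]
 [ 1.178  -0.5885]
 [ 0.3759  0.7764]
 [ 2.9032  0.4817]
 [ 2.8412 -0.1211]
 [-4.7446  1.0678]
 [-4.4102 -0.023 ]
 [ 2.4589 -0.7362]
 [ 2.5621 -0.3875]
 [-4.0908  0.4246]
 [-3.9211 -0.2176]
 [-0.1381  0.5782]
 [ 0.1737 -0.3009]
 [ 0.1047 -0.7579]
 [ 0.2038 -0.4879]]
(array([[-0.2988, -0.929 ,  0.2182],
       [ 0.7632, -0.3699, -0.5299],
       [ 0.573 ,  0.0082,  0.8195]]), array([0.5548, 0.1806, 0.0613]))
```

```bash
cat > fit2.py <<'E'
import fit
from fit import *
fit.X=np.vstack([X,[[.00475,.024,.007],[.00475,-.032,.007]]]);fit.U=np.vstack([U,[[277.5,160.5],[277.3,230]]])
B=fit.X.copy()
def f(p):
    X2=B.copy();X2[4:12,0]=np.sign(B[4:12,0])*p[3]; fit.X=X2
    return fit.res(p[:3],0)
s=least_squares(lambda p:f(p).ravel(),[.555,.18,111,.0125],x_scale=[.01,.01,1,.01],loss="soft_l1");print(s.x);print(f(s.x))
E
python3 fit2.py
```

```text
[  0.5548   0.1815 111.4124   0.0151]
[[-0.4903  0.5492]
 [ 0.0444  1.6342]
 [ 1.4001  0.0906]
 [ 0.9363  1.3212]
 [-0.1166  0.4764]
 [-0.1421 -0.1473]
 [-0.5293  0.9236]
 [-0.2255 -0.1844]
 [-0.3214 -0.7381]
 [-0.1869 -0.3643]
 [-0.0734  0.3068]
 [ 0.0709 -0.3074]
 [ 0.4741  0.6532]
 [ 0.7863 -0.2473]
 [ 0.7217 -0.6921]
 [ 0.8218 -0.4002]
 [-2.0688 -0.6711]
 [-2.0001 -1.0965]]
```

```bash
python3 - <<'E'
from h import *
from rig import env
np.set_printoptions(precision=4,suppress=True)
o=env.observe()
x=np.array([-.25,.968,0]);x/=np.linalg.norm(x);z=np.array([0,0,-1.]);R=np.stack([x,np.cross(z,x),z],1)
rv=(Ro.from_matrix(R)*Ro.from_matrix(o["tool_rot"]).inv()).as_rotvec();print(rv,np.degrees(np.linalg.norm(rv)))
print((np.array([.495,-.375,.16])-o["position"])*1000)
E
```

```text
[-0.6134  0.3102 -1.6179] 100.71925698849117
[ -89.2582 -487.9827   10.045 ]
```

Request:
{"api": "apply_moves", "payload": {"plan": [{"tx":10,"ty":-26,"tz":40,"rx":0,"ry":0,"rz":0,"jaw":1},{"tx":10,"ty":-60,"tz":80,"rx":0,"ry":0,"rz":0,"jaw":1},{"tx":0,"ty":-110,"tz":90,"rx":-0.613,"ry":0.31,"rz":-1.618,"jaw":1},{"tx":-89,"ty":-420,"tz":90,"rx":-0.613,"ry":0.31,"rz":-1.618,"jaw":1},{"tx":-89,"ty":-420,"tz":90,"rx":-0.613,"ry":0.31,"rz":-1.618,"jaw":1},{"tx":-89,"ty":-420,"tz":90,"rx":-0.613,"ry":0.31,"rz":-1.618,"jaw":1},{"tx":-89,"ty":-420,"tz":90,"rx":-0.613,"ry":0.31,"rz":-1.618,"jaw":1},{"tx":-89,"ty":-420,"tz":90,"rx":-0.613,"ry":0.31,"rz":-1.618,"jaw":1},{"tx":-89,"ty":-420,"tz":90,"rx":-0.613,"ry":0.31,"rz":-1.618,"jaw":1},{"tx":-89,"ty":-488,"tz":10,"rx":-0.613,"ry":0.31,"rz":-1.618,"jaw":1},{"tx":-89,"ty":-488,"tz":10,"rx":-0.613,"ry":0.31,"rz":-1.618,"jaw":1},{"tx":-89,"ty":-488,"tz":10,"rx":-0.613,"ry":0.31,"rz":-1.618,"jaw":1}]}}

```text
time_s: 3.7
position: [0.4939, -0.3782, 0.1593]
tool_rot: [[-0.464, 0.885, 0.034], [0.884, 0.459, 0.092], [0.066, 0.073, -0.995]]
ft_force: [-0.1, 0.0, -0.1]
grip_width: 0.0851
```

```bash
python3 - <<'E'
from h import *
from rig import env
np.set_printoptions(precision=4,suppress=True)
o=env.observe();print(o["q"],o["position"],o["tool_rot"],o["ft_force"])
x=np.array([-.25,.968,0]);x/=np.linalg.norm(x);z=np.array([0,0,-1.]);R=np.stack([x,np.cross(z,x),z],1)
rv=(Ro.from_matrix(R)*Ro.from_matrix(o["tool_rot"]).inv()).as_rotvec();print(rv,np.degrees(np.linalg.norm(rv)))
print((np.array([.495,-.375,.16])-o["position"])*1000)
E
```

```text
[-50.3908  33.009   67.4521   4.9212  82.3797 -78.7139] [ 0.4939 -0.3782  0.1593] [[-0.4636  0.8854  0.0343]
 [ 0.8836  0.4591  0.0919]
 [ 0.0656  0.0729 -0.9952]] [-0.1314  0.0285 -0.0978]
[-0.0877  0.0447 -0.2279] 14.223971583093704
[1.0811 3.2087 0.7366]
```

Request:
{"api": "apply_moves", "payload": {"plan": [{"tx":1,"ty":3,"tz":0,"rx":-0.088,"ry":0.045,"rz":-0.228,"jaw":1},{"tx":1,"ty":3,"tz":0,"rx":-0.088,"ry":0.045,"rz":-0.228,"jaw":1},{"tx":1,"ty":3,"tz":0,"rx":-0.088,"ry":0.045,"rz":-0.228,"jaw":1}]}}

```text
time_s: 4.0
position: [0.4954, -0.3752, 0.1614]
tool_rot: [[-0.249, 0.968, 0.002], [0.968, 0.249, -0.003], [-0.003, 0.001, -1.0]]
ft_force: [-1.0, -1.3, -0.3]
grip_width: 0.0853
```

```bash
python3 - <<'E'
from h import *
from rig import env
np.set_printoptions(precision=4,suppress=True)
r=env.get_image("wrist");pickle.dump(r,open("w2.pkl","wb"))
cv2.imwrite("pics/w2.png",r["image"][:,:,::-1])
o=env.observe();print(o["q"],o["position"],o["tool_rot"])
E
```

```text
[-48.0582  31.9757  68.8461   0.0242  79.0407 -62.6586] [ 0.4954 -0.3753  0.1612] [[-0.252   0.9677  0.0019]
 [ 0.9677  0.252  -0.0015]
 [-0.0019  0.0015 -1.    ]]
```

View pics/w2.png

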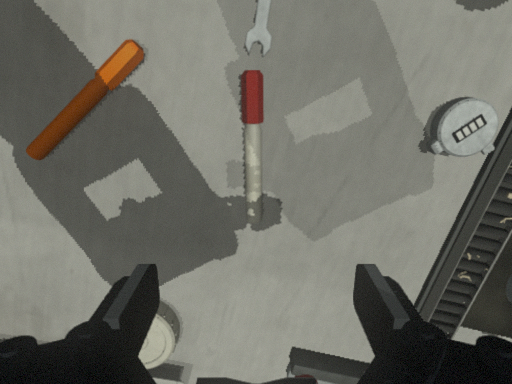

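```bash
python3 - <<'E'
from h import *
r=pickle.load(open("w2.pkl","rb"))
crop(r["image"],215,60,80,170,5,"pics/w2c.png".replace(".png","a.png"))
E
```

```text
(no output)
```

View pics/w2ca.png

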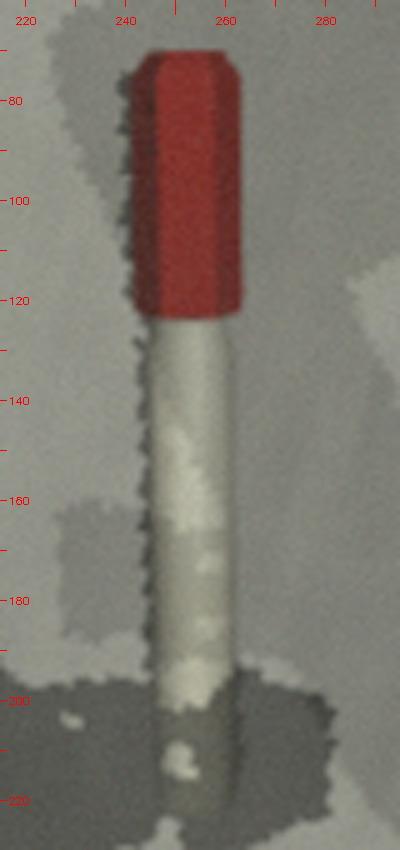

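The crop confirms a plain white barrel at (253,124)–(254,222) with a red cap above it. I'll measure from these pixels.

```bash
python3 - <<'E'
from h import *
np.set_printoptions(precision=4,suppress=True)
r=pickle.load(open("w2.pkl","rb"))
a=onz(r,252.6,123.,.0085);b=onz(r,253.8,222.5,.0075);c=onz(r,251.6,69.5,.008)
print(a,b,c,(a+b)/2,np.linalg.norm(b-a),np.linalg.norm(b-c),np.degrees(np.arctan2(*(a-b)[1::-1])))
E
```

```text
[ 0.4815 -0.3306  0.0085] [ 0.5053 -0.4199  0.0075] [ 0.4703 -0.2898  0.008 ] [ 0.4934 -0.3752  0.008 ] 0.0924292144208856 0.1347256739236135 104.9314185900926
```

Request:
{"api": "apply_moves", "payload": {"plan": [{"tx":-2,"ty":0,"tz":-50,"rx":0,"ry":0,"rz":0.006,"jaw":1},{"tx":-2,"ty":0,"tz":-100,"rx":0,"ry":0,"rz":0.006,"jaw":1},{"tx":-2,"ty":0,"tz":-135,"rx":0,"ry":0,"rz":0.006,"jaw":1},{"tx":-2,"ty":0,"tz":-150,"rx":0,"ry":0,"rz":0.006,"jaw":1},{"tx":-2,"ty":0,"tz":-158,"rx":0,"ry":0,"rz":0.006,"jaw":1},{"tx":-2,"ty":0,"tz":-158,"rx":0,"ry":0,"rz":0.006,"jaw":1},{"tx":-2,"ty":0,"tz":-158,"rx":0,"ry":0,"rz":0.006,"jaw":1}]}}

```text
time_s: 4.75
position: [0.4939, -0.3761, 0.0046]
tool_rot: [[-0.258, 0.966, 0.004], [0.966, 0.258, -0.003], [-0.004, 0.003, -1.0]]
ft_force: [-0.1, -0.7, 0.2]
grip_width: 0.0852
```

Request:
{"api": "apply_moves", "payload": {"plan": [{"tx":0,"ty":1,"tz":-1.5,"rx":0,"ry":0,"rz":0,"jaw":0},{"tx":0,"ty":1,"tz":-1.5,"rx":0,"ry":0,"rz":0,"jaw":-1},{"tx":0,"ty":1,"tz":-1.5,"rx":0,"ry":0,"rz":0,"jaw":-1},{"tx":0,"ty":1,"tz":-1.5,"rx":0,"ry":0,"rz":0,"jaw":-1},{"tx":0,"ty":1,"tz":-1.5,"rx":0,"ry":0,"rz":0,"jaw":-1},{"tx":0,"ty":1,"tz":-1.5,"rx":0,"ry":0,"rz":0,"jaw":-1},{"tx":0,"ty":1,"tz":-1.5,"rx":0,"ry":0,"rz":0,"jaw":-1},{"tx":0,"ty":1,"tz":-1.5,"rx":0,"ry":0,"rz":0,"jaw":-1}], "grip_force": 50}}

```text
time_s: 5.55
position: [0.4939, -0.3752, 0.0033]
tool_rot: [[-0.258, 0.966, 0.004], [0.966, 0.258, -0.003], [-0.004, 0.003, -1.0]]
ft_force: [-0.3, 0.7, 4.2]
grip_width: 0.0126
```

```bash
python3 - <<'E'
from h import *
from rig import env
np.set_printoptions(precision=4,suppress=True)
r=env.get_image("wrist");pickle.dump(r,open("w3.pkl","wb"))
cv2.imwrite("pics/w3.png",r["image"][:,:,::-1])
r=env.get_image("side");crop(r["image"],230,250,80,80,8,"pics/d3.png")
o=env.observe();print(o["position"],o["ft_force"],o["grip_width"])
E
```

```text
[ 0.494  -0.3751  0.0034] [-1.257   0.9231  4.1974] 0.012670687312618095
```

View pics/w3.png

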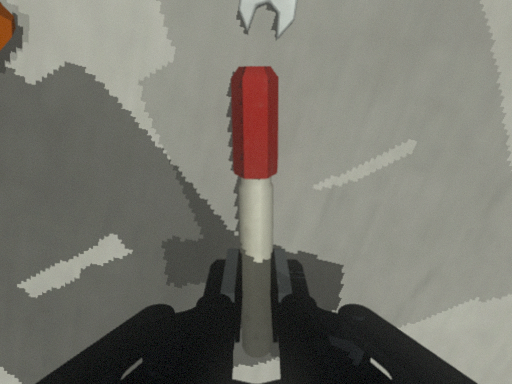

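View pics/d3.png

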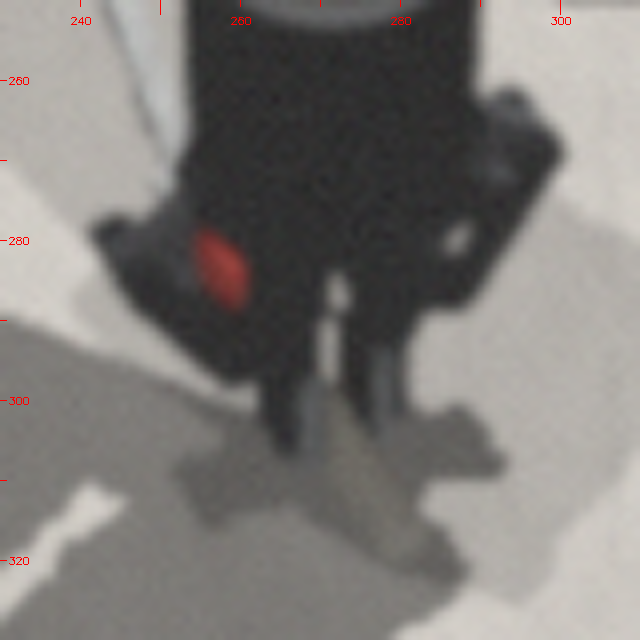

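Request:
{"api": "apply_moves", "payload": {"plan": [{"tx":0,"ty":0,"tz":15,"rx":0,"ry":0,"rz":0,"jaw":-1},{"tx":0,"ty":0,"tz":40,"rx":0,"ry":0,"rz":0,"jaw":-1},{"tx":0,"ty":0,"tz":90,"rx":0,"ry":0,"rz":0,"jaw":-1},{"tx":0,"ty":0,"tz":120,"rx":0,"ry":0,"rz":0,"jaw":-1},{"tx":0,"ty":0,"tz":120,"rx":0,"ry":0,"rz":0,"jaw":-1}]}}

```text
time_s: 6.15
position: [0.4953, -0.3765, 0.1277]
tool_rot: [[-0.258, 0.966, 0.009], [0.966, 0.258, -0.009], [-0.012, 0.007, -1.0]]
ft_force: [-0.9, -0.1, 0.8]
grip_width: 0.0124
```

```bash
python3 - <<'E'
from h import *
from rig import env
np.set_printoptions(precision=4,suppress=True)
r=env.get_image("wrist");pickle.dump(r,open("w4.pkl","wb"))
cv2.imwrite("pics/w4.png",r["image"][:,:,::-1])
r=env.get_image("side");pickle.dump(r,open("d4.pkl","wb"));crop(r["image"],230,210,80,80,8,"pics/d4.png")
o=env.observe();print(o["position"],o["ft_force"],o["grip_width"])
E
```

```text
[ 0.4938 -0.375   0.123 ] [-0.1569 -0.0204 -1.2902] 0.012599336996710613
```

View pics/w4.png

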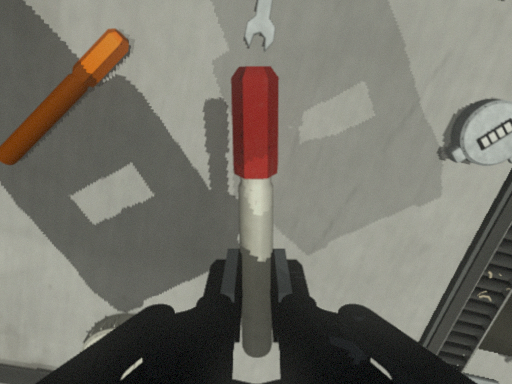

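View pics/d4.png

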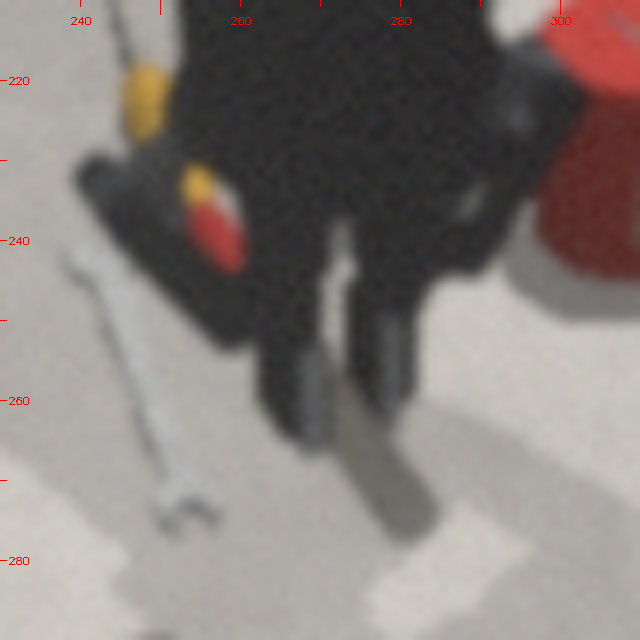

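```bash
python3 - <<'E'
from h import *
np.set_printoptions(precision=4,suppress=True)
r=dict(pickle.load(open("w4.pkl","rb")));d0=pickle.load(open("im0.pkl","rb"))
crop(r["image"],215,55,85,130,6,"pics/w4a.png");crop(r["image"],215,240,85,130,6,"pics/w4b.png")
R0=np.array([[-0.958872,0.2838367,-0.00056587],[0.283837,0.958872,-0.00095995],[0.00027,-0.00108108,-0.99999938]]);t0=np.array([0.1559948,0.52719207,0.2308571])
T=np.eye(4);T[:3,:3]=R0;T[:3,3]=t0
r["world_from_camera"]=np.linalg.inv(T)@d0["wrist"]["world_from_camera"]
for z in (-.002,-.004,-.006,-.008,-.01,-.012):
    c=onz(r,255.5,66.5,z-.003);j=onz(r,255.5,178,z-.001);e=onz(r,256.5,356.5,z);print(z,c,j,e,(j+e)/2,j[0]-e[0],c[0]-e[0])
E
```

```text
-0.002 [ 0.0878  0.0001 -0.005 ] [ 0.044   0.0001 -0.003 ] [-0.0516  0.0005 -0.002 ] [-0.0038  0.0003 -0.0025] 0.0955630192022402 0.13936457004826766
-0.004 [ 0.0878  0.0001 -0.007 ] [ 0.0446  0.0001 -0.005 ] [-0.0496  0.0005 -0.004 ] [-0.0025  0.0003 -0.0045] 0.09420160247721002 0.13737207885962718
-0.006 [ 0.0877  0.0001 -0.009 ] [ 0.0452  0.0001 -0.007 ] [-0.0477  0.0005 -0.006 ] [-0.0012  0.0003 -0.0065] 0.09284018575217987 0.13537958767098668
-0.008 [ 0.0877  0.0001 -0.011 ] [ 0.0458  0.0001 -0.009 ] [-0.0457  0.0005 -0.008 ] [ 0.      0.0003 -0.0085] 0.09147876902714969 0.1333870964823462
-0.01 [ 0.0876  0.0001 -0.013 ] [ 0.0464  0.0001 -0.011 ] [-0.0438  0.0005 -0.01  ] [ 0.0013  0.0003 -0.0105] 0.09011735230211956 0.13139460529370578
-0.012 [ 0.0876  0.0001 -0.015 ] [ 0.0469  0.0001 -0.013 ] [-0.0418  0.0005 -0.012 ] [ 0.0026  0.0003 -0.0125] 0.08875593557708938 0.12940211410506527
```

View pics/w4b.png

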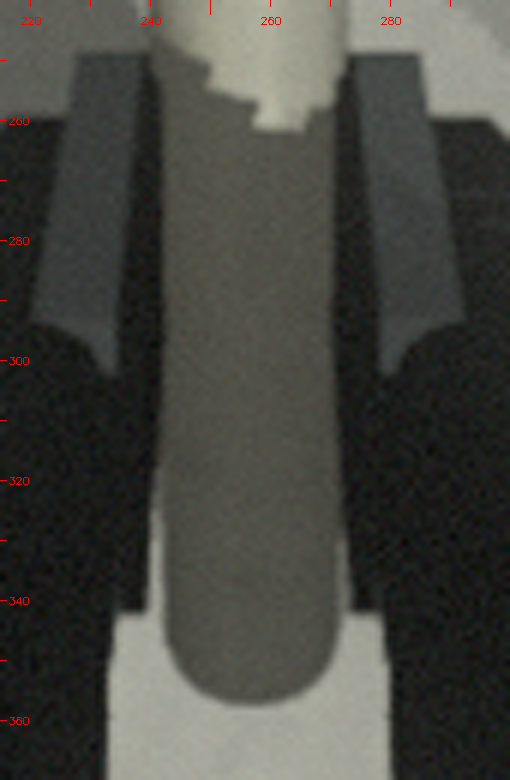

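View pics/w4a.png

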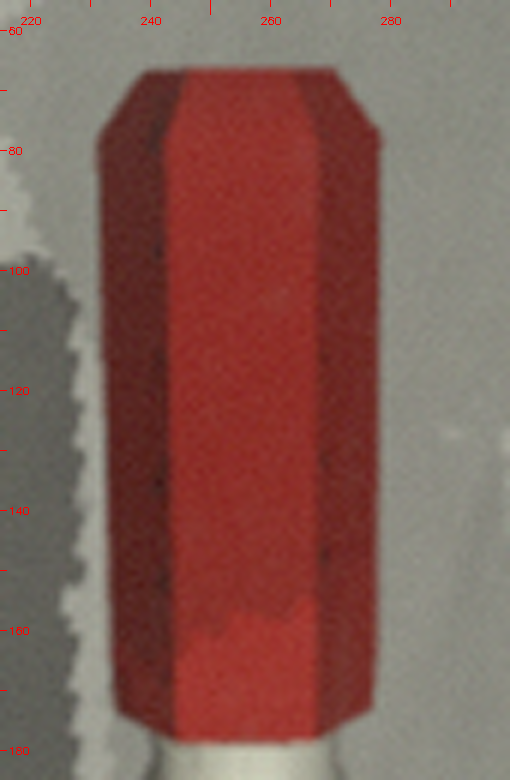

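```bash
cat > tgt.py <<'E'
from h import *
from rig import env
np.set_printoptions(precision=4,suppress=True)
seat=np.array([.5548,.1815,.061]);yaw=111.4;off=np.array([-.0003,.0003,-.0055])
def go(h,seat=seat,off=off,yaw=yaw):
    R=insR(yaw);n=-R[:,2];t=seat+h*n-R@off
    o=env.observe()
    rv=(Ro.from_matrix(R)*Ro.from_matrix(o["tool_rot"]).inv()).as_rotvec()
    print(h,"target",t,"shift mm",(t-o["position"])*1e3,"rot",rv,"n",n)
if __name__=="__main__":
    o=env.observe();print(o["position"],o["q"])
    go(.10);go(.06)
E
python3 tgt.py
```

```text
[ 0.4938 -0.375   0.123 ] [-48.1526  33.8028  72.2306   0.0449  73.684  -63.1332]
0.1 target [0.5744 0.1307 0.1382] shift mm [ 80.5657 505.675   15.2106] rot [ 0.6124 -0.3046  1.6268] n [ 0.2093 -0.534   0.8192]
0.06 target [0.566  0.1521 0.1055] shift mm [ 72.1943 527.0362 -17.5554] rot [ 0.6124 -0.3046  1.6268] n [ 0.2093 -0.534   0.8192]
```

Request:
{"api": "apply_moves", "payload": {"plan": [{"tx":0,"ty":0,"tz":50,"rx":0,"ry":0,"rz":0,"jaw":-1},{"tx":0,"ty":20,"tz":95,"rx":0.612,"ry":-0.305,"rz":1.627,"jaw":-1},{"tx":60,"ty":400,"tz":140,"rx":0.612,"ry":-0.305,"rz":1.627,"jaw":-1},{"tx":60,"ty":400,"tz":140,"rx":0.612,"ry":-0.305,"rz":1.627,"jaw":-1},{"tx":60,"ty":400,"tz":140,"rx":0.612,"ry":-0.305,"rz":1.627,"jaw":-1},{"tx":60,"ty":400,"tz":140,"rx":0.612,"ry":-0.305,"rz":1.627,"jaw":-1},{"tx":60,"ty":400,"tz":140,"rx":0.612,"ry":-0.305,"rz":1.627,"jaw":-1},{"tx":60,"ty":400,"tz":140,"rx":0.612,"ry":-0.305,"rz":1.627,"jaw":-1},{"tx":60,"ty":400,"tz":140,"rx":0.612,"ry":-0.305,"rz":1.627,"jaw":-1},{"tx":60,"ty":400,"tz":140,"rx":0.612,"ry":-0.305,"rz":1.627,"jaw":-1},{"tx":60,"ty":400,"tz":140,"rx":0.612,"ry":-0.305,"rz":1.627,"jaw":-1},{"tx":60,"ty":400,"tz":140,"rx":0.612,"ry":-0.305,"rz":1.627,"jaw":-1}]}}

```text
time_s: 7.45
position: [0.5535, 0.0262, 0.2614]
tool_rot: [[-0.962, -0.209, -0.175], [-0.271, 0.808, 0.523], [0.032, 0.55, -0.834]]
ft_force: [-0.2, -0.3, -0.5]
grip_width: 0.0126
```

```bash
python3 tgt.py
```

```text
[0.5535 0.0262 0.2614] [ -21.4105   28.2169   65.7742   26.2701  107.1269 -123.4645]
0.1 target [0.5744 0.1307 0.1382] shift mm [  20.9143  104.5171 -123.1168] rot [ 0.0365 -0.0213  0.0988] n [ 0.2093 -0.534   0.8192]
0.06 target [0.566  0.1521 0.1055] shift mm [  12.5429  125.8784 -155.8829] rot [ 0.0365 -0.0213  0.0988] n [ 0.2093 -0.534   0.8192]
```

Request:
{"api": "apply_moves", "payload": {"plan": [{"tx":21,"ty":25,"tz":-35,"rx":0.036,"ry":-0.021,"rz":0.099,"jaw":-1},{"tx":21,"ty":55,"tz":-70,"rx":0.036,"ry":-0.021,"rz":0.099,"jaw":-1},{"tx":21,"ty":90,"tz":-105,"rx":0.036,"ry":-0.021,"rz":0.099,"jaw":-1},{"tx":21,"ty":105,"tz":-123,"rx":0.036,"ry":-0.021,"rz":0.099,"jaw":-1},{"tx":21,"ty":105,"tz":-123,"rx":0.036,"ry":-0.021,"rz":0.099,"jaw":-1},{"tx":21,"ty":105,"tz":-123,"rx":0.036,"ry":-0.021,"rz":0.099,"jaw":-1}]}}

```text
time_s: 8.05
position: [0.5744, 0.1309, 0.1377]
tool_rot: [[-0.931, -0.298, -0.211], [-0.365, 0.763, 0.534], [0.002, 0.574, -0.819]]
ft_force: [0.6, -0.5, 0.2]
grip_width: 0.0125
```

```bash
python3 tgt.py; python3 - <<'E'
from h import *
from rig import env
for n in ("wrist","scene","side"):
    r=env.get_image(n);pickle.dump(r,open(n+"5.pkl","wb"))
    if n=="wrist": cv2.imwrite("pics/w5.png",r["image"][:,:,::-1])
    if n=="scene": crop(r["image"],150,100,120,110,6,"pics/s5.png")
    if n=="side": crop(r["image"],205,95,110,110,6,"pics/d5.png")
E
```

```text
[0.5744 0.1309 0.1377] [ -11.3655   36.606    72.598    28.7984   91.4507 -127.353 ]
0.1 target [0.5744 0.1307 0.1382] shift mm [ 0.0122 -0.186   0.5186] rot [ 0.0004 -0.002  -0.0002] n [ 0.2093 -0.534   0.8192]
0.06 target [0.566  0.1521 0.1055] shift mm [ -8.3592  21.1752 -32.2474] rot [ 0.0004 -0.002  -0.0002] n [ 0.2093 -0.534   0.8192]
```

View pics/w5.png

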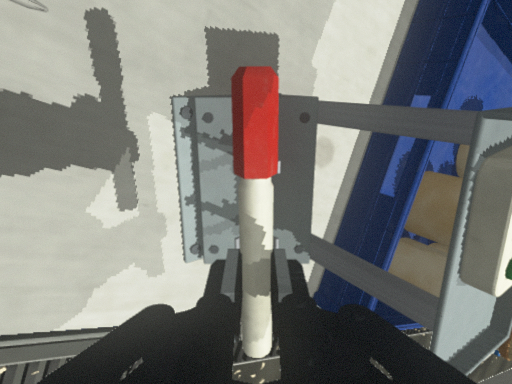

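View pics/s5.png

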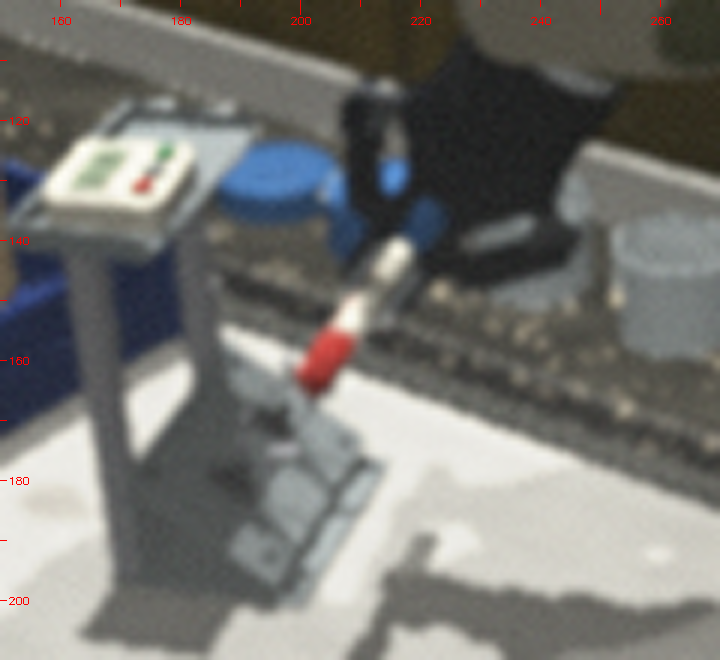

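View pics/d5.png

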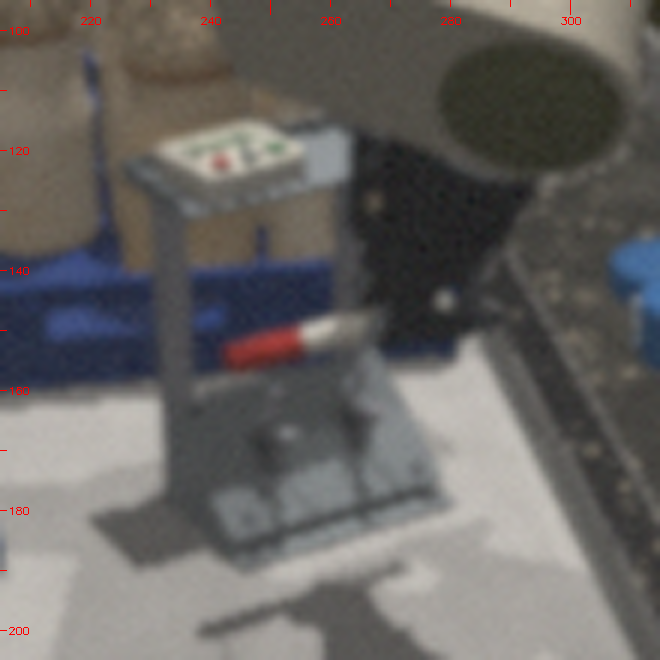

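```bash
python3 - <<'E'
from h import *
import fit
p=[.5548,.1815,111.4];F,t=fit.frame(p,0)
X=np.array([[-46,70,-26],[-46,-70,-26],[46,70,-26],[46,-70,-26],[-12.5,32,17],[12.5,32,17],[-12.5,-32,17],[12.5,-32,17],[0,28,0],[0,-28,0]])/1000
for n,(x0,y0,w,h) in {"scene":(150,130,90,80),"side":(215,135,90,70)}.items():
    r=pickle.load(open(n+"5.pkl","rb"));uv=proj(r,X@F.T+t);s=8
    im=cv2.resize(r["image"][y0:y0+h,x0:x0+w,::-1],None,fx=s,fy=s,interpolation=cv2.INTER_CUBIC)
    for i,(u,v) in enumerate(uv): cv2.circle(im,(int((u+.5-x0)*s),int((v+.5-y0)*s)),3,[(0,0,255),(0,255,0),(255,0,255)][0 if i<4 else 1 if i<8 else 2],-1)
    cv2.imwrite(f"pics/p{n}.png",im)
E
```

```text
(no output)
```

View pics/pscene.png

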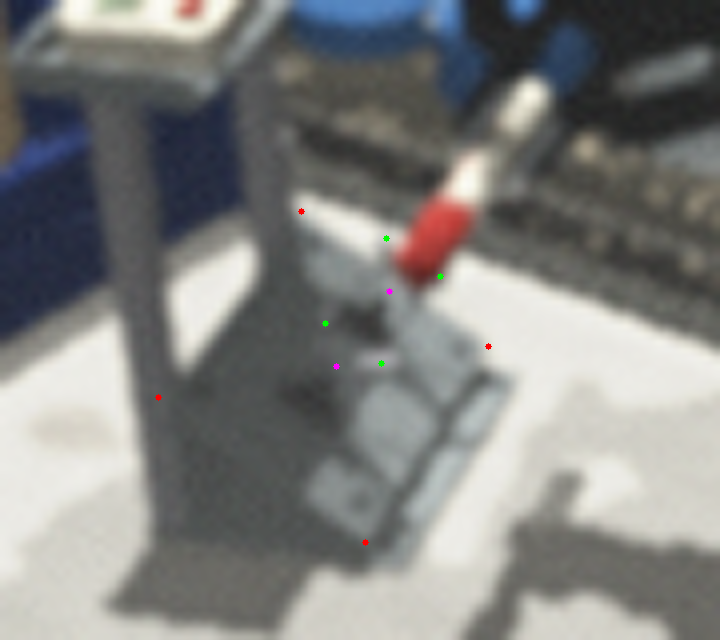

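View pics/pside.png

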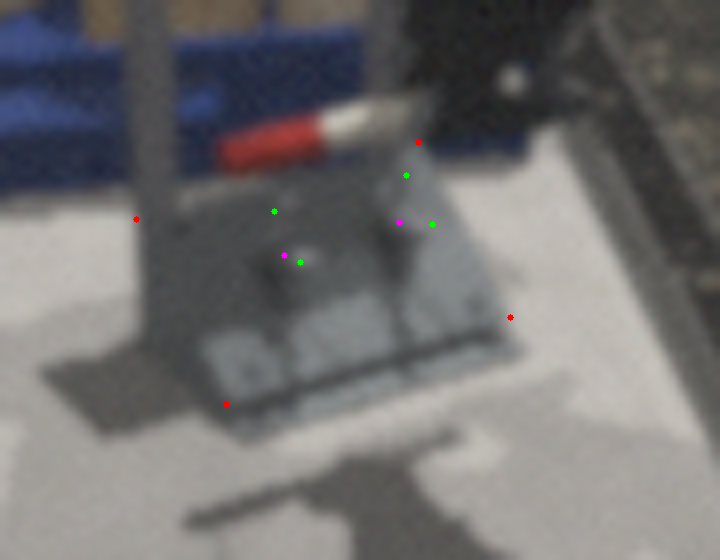

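Request:
{"api": "apply_moves", "payload": {"plan": [{"tx":-6.3,"ty":15.8,"tz":-24,"rx":0,"ry":-0.002,"rz":0,"jaw":-1},{"tx":-10.5,"ty":26.5,"tz":-40.5,"rx":0,"ry":-0.002,"rz":0,"jaw":-1},{"tx":-13.6,"ty":34.5,"tz":-53,"rx":0,"ry":-0.002,"rz":0,"jaw":-1},{"tx":-15.7,"ty":39.9,"tz":-61,"rx":0,"ry":-0.002,"rz":0,"jaw":-1},{"tx":-15.7,"ty":39.9,"tz":-61,"rx":0,"ry":-0.002,"rz":0,"jaw":-1}], "grip_force": 80}}

```text
time_s: 8.7
position: [0.5592, 0.1699, 0.0779]
tool_rot: [[-0.932, -0.299, -0.206], [-0.364, 0.764, 0.534], [-0.002, 0.572, -0.82]]
ft_force: [-0.6, -0.0, -0.0]
grip_width: 0.0116
```

```bash
cat >> tgt.py <<'E'
    go(.02);go(.01);go(0);go(-.003)
E
python3 tgt.py; python3 - <<'E'
from h import *
from rig import env
r=env.get_image("wrist");pickle.dump(r,open("w6.pkl","wb"))
cv2.imwrite("pics/w6.png",r["image"][:,:,::-1])
r=env.get_image("side");crop(r["image"],215,135,90,70,8,"pics/d6.png")
E
```

```text
[0.5592 0.1699 0.0779] [  -8.0061   39.3909   78.7053   30.3065   81.9279 -129.1302]
0.1 target [0.5744 0.1307 0.1382] shift mm [ 15.2326 -39.2354  60.3191] rot [0.0009 0.0027 0.0013] n [ 0.2093 -0.534   0.8192]
0.06 target [0.566  0.1521 0.1055] shift mm [  6.8612 -17.8742  27.553 ] rot [0.0009 0.0027 0.0013] n [ 0.2093 -0.534   0.8192]
0.02 target [0.5576 0.1734 0.0727] shift mm [-1.5102  3.4871 -5.2131] rot [0.0009 0.0027 0.0013] n [ 0.2093 -0.534   0.8192]
0.01 target [0.5556 0.1788 0.0645] shift mm [ -3.603    8.8274 -13.4046] rot [0.0009 0.0027 0.0013] n [ 0.2093 -0.534   0.8192]
0 target [0.5535 0.1841 0.0563] shift mm [ -5.6959  14.1677 -21.5961] rot [0.0009 0.0027 0.0013] n [ 0.2093 -0.534   0.8192]
-0.003 target [0.5528 0.1857 0.0539] shift mm [ -6.3237  15.7698 -24.0536] rot [0.0009 0.0027 0.0013] n [ 0.2093 -0.534   0.8192]
```

View pics/w6.png

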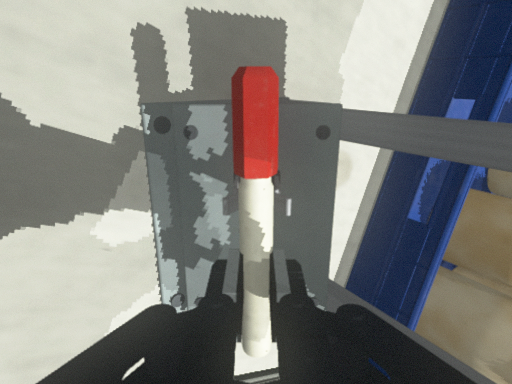

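View pics/d6.png

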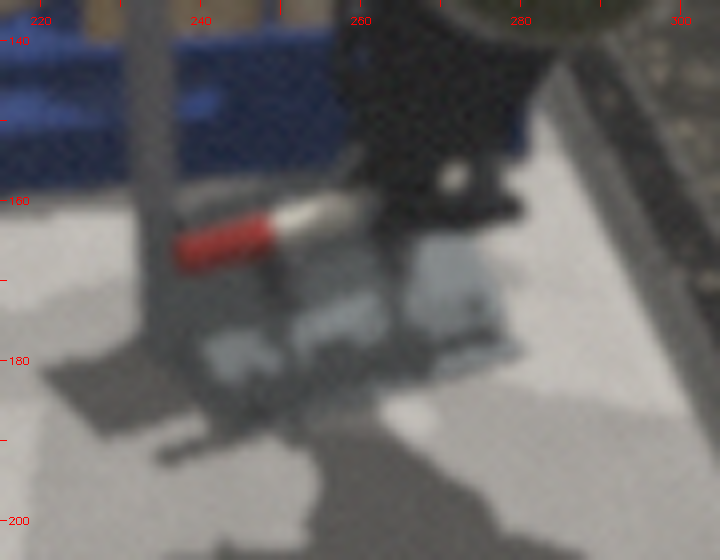

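```bash
python3 - <<'E'
from h import *
import fit
np.set_printoptions(precision=1,suppress=True)
r=pickle.load(open("w6.pkl","rb"))
F,t=fit.frame([.5548,.1815,111.4],0)
X=np.array([[-15.1,32,17],[-15.1,24,17],[15.1,32,17],[15.1,24,17],[-4.75,32,7],[4.75,32,7],[4.75,24,7],[-46,70,-26],[46,70,-26]])/1000
print(proj(r,X@F.T+t)+.5)
crop(r["image"],215,150,100,90,8,"pics/w6a.png")
E
```

```text
[[224.4 199.6]
 [224.9 216. ]
 [291.1 199.7]
 [290.6 216. ]
 [247.8 192.5]
 [267.6 192.5]
 [267.4 208. ]
 [171.3 104.8]
 [344.2 104.9]]
```

View pics/w6a.png

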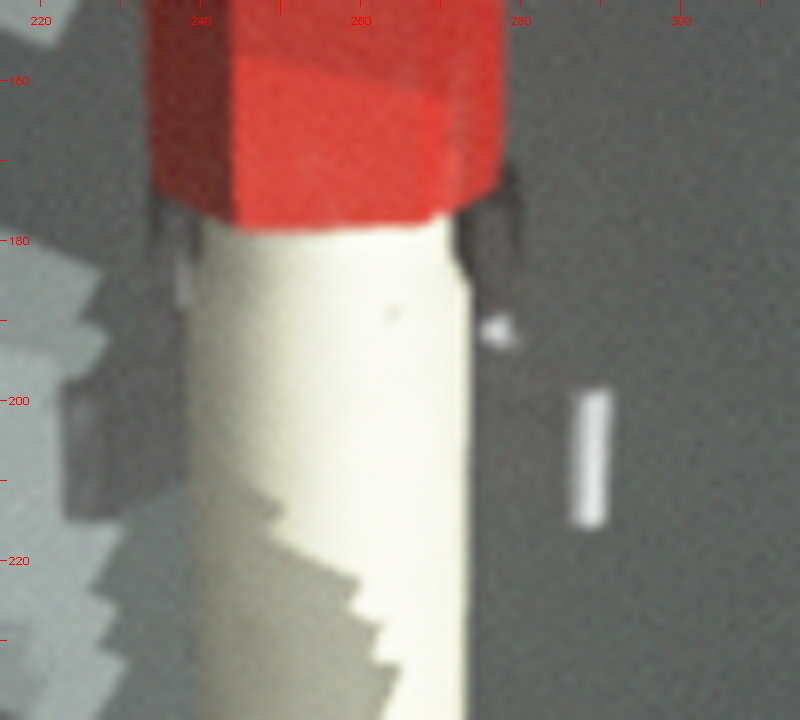

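Request:
{"api": "apply_moves", "payload": {"plan": [{"tx":-1.5,"ty":3.5,"tz":-5.2,"rx":0.001,"ry":0.003,"rz":0.001,"jaw":-1},{"tx":-2.8,"ty":6.7,"tz":-10.1,"rx":0.001,"ry":0.003,"rz":0.001,"jaw":-1},{"tx":-3.6,"ty":8.8,"tz":-13.4,"rx":0.001,"ry":0.003,"rz":0.001,"jaw":-1},{"tx":-4.2,"ty":10.4,"tz":-15.9,"rx":0.001,"ry":0.003,"rz":0.001,"jaw":-1},{"tx":-4.2,"ty":10.4,"tz":-15.9,"rx":0.001,"ry":0.003,"rz":0.001,"jaw":-1}]}}

```text
time_s: 9.3
position: [0.5574, 0.1794, 0.0641]
tool_rot: [[-0.932, -0.301, -0.203], [-0.363, 0.763, 0.534], [-0.006, 0.572, -0.821]]
ft_force: [4.0, -3.5, 7.6]
grip_width: 0.0112
```

```bash
python3 tgt.py; python3 - <<'E'
from rig import env
o=env.observe();R=o["tool_rot"];print(R.T@o["ft_force"],R.T@o["wrist_torque"],o["grip_width"])
E
```

```text
[0.5574 0.1794 0.0641] [  -7.1609   40.2768   79.7007   30.8683   79.749  -129.5465]
0.1 target [0.5744 0.1307 0.1382] shift mm [ 17.0228 -48.7309  74.1664] rot [0.0002 0.0064 0.0023] n [ 0.2093 -0.534   0.8192]
0.06 target [0.566  0.1521 0.1055] shift mm [  8.6515 -27.3697  41.4003] rot [0.0002 0.0064 0.0023] n [ 0.2093 -0.534   0.8192]
0.02 target [0.5576 0.1734 0.0727] shift mm [ 0.2801 -6.0084  8.6342] rot [0.0002 0.0064 0.0023] n [ 0.2093 -0.534   0.8192]
0.01 target [0.5556 0.1788 0.0645] shift mm [-1.8128 -0.6681  0.4427] rot [0.0002 0.0064 0.0023] n [ 0.2093 -0.534   0.8192]
0 target [0.5535 0.1841 0.0563] shift mm [-3.9056  4.6723 -7.7488] rot [0.0002 0.0064 0.0023] n [ 0.2093 -0.534   0.8192]
-0.003 target [0.5528 0.1857 0.0539] shift mm [ -4.5335   6.2743 -10.2062] rot [0.0002 0.0064 0.0023] n [ 0.2093 -0.534   0.8192]
[-2.46335372  0.46902912 -8.9780626 ] [ 0.14774265 -0.36552378  0.04530582] 0.011201416515391261
```

```bash
python3 - <<'E'
from h import *
from rig import env
r=env.get_image("wrist");pickle.dump(r,open("w7.pkl","wb"))
crop(r["image"],190,60,140,120,6,"pics/w7.png")
crop(r["image"],200,160,120,110,6,"pics/w7b.png")
o=env.observe();print(o["position"],o["tool_rot"].T@o["ft_force"])
E
```

```text
[0.55739465 0.17942955 0.06404608] [-3.18253743  0.97313801 -8.91197493]
```

View pics/w7b.png

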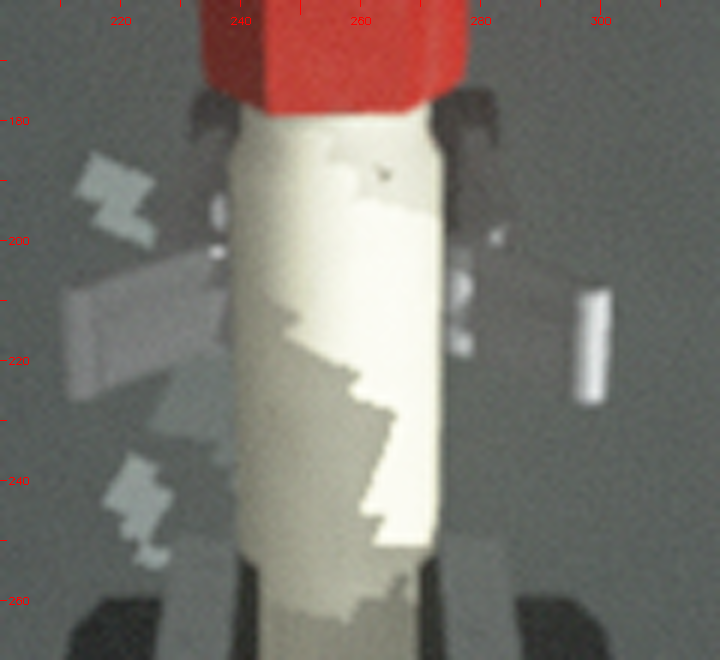

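Request:
{"api": "apply_moves", "payload": {"plan": [{"tx":-3.1,"ty":2.5,"tz":-4.5,"rx":0,"ry":0.006,"rz":0.002,"jaw":-1},{"tx":-3.9,"ty":4.7,"tz":-7.7,"rx":0,"ry":0.006,"rz":0.002,"jaw":-1},{"tx":-3.9,"ty":4.7,"tz":-7.7,"rx":0,"ry":0.006,"rz":0.002,"jaw":-1},{"tx":-3.9,"ty":4.7,"tz":-7.7,"rx":0,"ry":0.006,"rz":0.002,"jaw":-1}]}}

```text
time_s: 9.75
position: [0.5544, 0.1835, 0.0575]
tool_rot: [[-0.931, -0.3, -0.206], [-0.364, 0.763, 0.534], [-0.003, 0.572, -0.82]]
ft_force: [1.4, -7.4, 11.4]
grip_width: 0.0114
```

```bash
python3 tgt.py | tail -2; python3 - <<'E'
from h import *
from rig import env
o=env.observe();R=o["tool_rot"];print(R.T@o["ft_force"],R.T@o["wrist_torque"],o["grip_width"])
r=env.get_image("wrist");pickle.dump(r,open("w8.pkl","wb"))
crop(r["image"],200,60,130,110,6,"pics/w8.png")
crop(r["image"],200,160,120,110,6,"pics/w8b.png")
E
```

```text
0 target [0.5535 0.1841 0.0563] shift mm [-0.9859  0.6333 -1.1981] rot [0.0005 0.0031 0.0009] n [ 0.2093 -0.534   0.8192]
-0.003 target [0.5528 0.1857 0.0539] shift mm [-1.6137  2.2354 -3.6556] rot [0.0005 0.0031 0.0009] n [ 0.2093 -0.534   0.8192]
[  1.38076725   0.45921205 -13.64189072] [0.04420979 0.24684682 0.0453853 ] 0.011430091922646742
```

View pics/w8b.png

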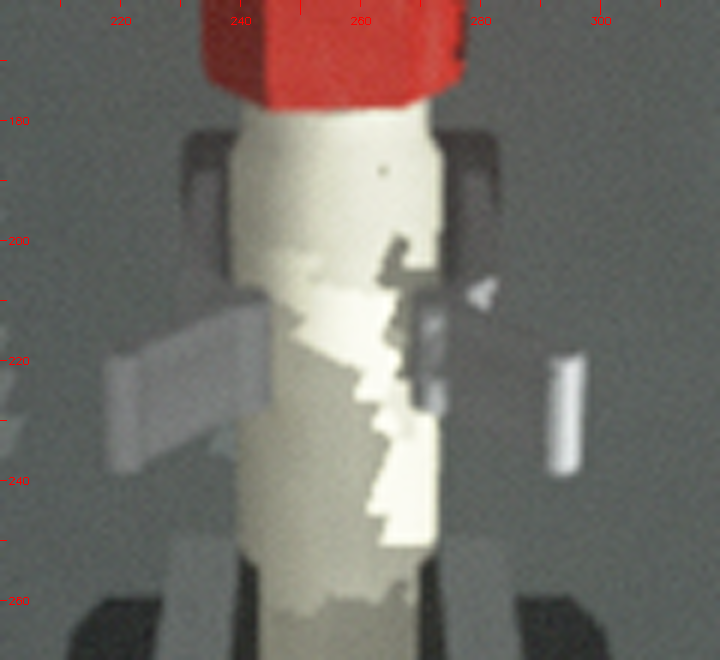

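Request:
{"api": "apply_moves", "payload": {"plan": [{"tx":-1.6,"ty":2.2,"tz":-3.7,"rx":0,"ry":0.003,"rz":0.001,"jaw":-1},{"tx":-1.6,"ty":2.2,"tz":-3.7,"rx":0,"ry":0.003,"rz":0.001,"jaw":-1},{"tx":-1.6,"ty":2.2,"tz":-3.7,"rx":0,"ry":0.003,"rz":0.001,"jaw":-1}]}}

```text
time_s: 10.1
position: [0.5545, 0.1837, 0.0573]
tool_rot: [[-0.931, -0.301, -0.205], [-0.364, 0.764, 0.533], [-0.004, 0.571, -0.821]]
ft_force: [-3.5, -20.3, 31.0]
grip_width: 0.0117
```

```bash
python3 tgt.py | tail -2; python3 - <<'E'
from h import *
from rig import env
o=env.observe();R=o["tool_rot"];print(R.T@o["ft_force"],R.T@o["wrist_torque"],o["grip_width"])
E
```

```text
0 target [0.5535 0.1841 0.0563] shift mm [-1.0581  0.4226 -0.9279] rot [0.0012 0.0053 0.0006] n [ 0.2093 -0.534   0.8192]
-0.003 target [0.5528 0.1857 0.0539] shift mm [-1.6859  2.0247 -3.3853] rot [0.0012 0.0053 0.0006] n [ 0.2093 -0.534   0.8192]
[ 10.55956622   3.26911963 -35.54866863] [-0.39760951  1.50999211  0.04479593] 0.011691533326333554
```

Request:
{"api": "apply_moves", "payload": {"plan": [{"tx":0,"ty":0,"tz":0,"rx":0,"ry":0,"rz":0,"jaw":-1},{"tx":0,"ty":0,"tz":0,"rx":0,"ry":0,"rz":0,"jaw":-0.2},{"tx":0,"ty":0,"tz":0,"rx":0,"ry":0,"rz":0,"jaw":-0.2},{"tx":0,"ty":0,"tz":0,"rx":0,"ry":0,"rz":0,"jaw":-0.2},{"tx":0,"ty":0,"tz":0,"rx":0,"ry":0,"rz":0,"jaw":-0.2}]}}

```text
time_s: 10.6
position: [0.5543, 0.1839, 0.0568]
tool_rot: [[-0.931, -0.301, -0.205], [-0.365, 0.763, 0.533], [-0.004, 0.571, -0.821]]
ft_force: [0.4, -0.9, 0.5]
grip_width: 0.0343
```

```bash
python3 - <<'E'
from h import *
from rig import env
o=env.observe();R=o["tool_rot"];print(R.T@o["ft_force"],R.T@o["wrist_torque"],o["grip_width"],o["position"])
r=env.get_image("wrist");pickle.dump(r,open("w9.pkl","wb"))
cv2.imwrite("pics/w9.png",r["image"][:,:,::-1])
E
```

```text
[-0.03816832 -0.53461575 -1.0149906 ] [ 0.24786421 -0.00057835  0.0077353 ] 0.03433841884146276 [0.55431577 0.18389984 0.05683135]
```

View pics/w9.png

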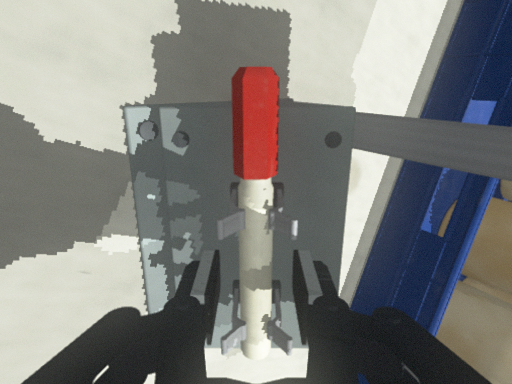

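Request:
{"api": "apply_moves", "payload": {"plan": [{"tx":1,"ty":-3,"tz":4,"rx":0,"ry":0,"rz":0,"jaw":-0.2},{"tx":3,"ty":-8,"tz":12,"rx":0,"ry":0,"rz":0,"jaw":-0.2},{"tx":6,"ty":-16,"tz":25,"rx":0,"ry":0,"rz":0,"jaw":-0.2},{"tx":12,"ty":-32,"tz":49,"rx":0,"ry":0,"rz":0,"jaw":-0.2},{"tx":21,"ty":-53,"tz":82,"rx":0,"ry":0,"rz":0,"jaw":1},{"tx":27,"ty":-70,"tz":106,"rx":0,"ry":0,"rz":0,"jaw":1},{"tx":27,"ty":-70,"tz":106,"rx":0,"ry":0,"rz":0,"jaw":1},{"tx":27,"ty":-70,"tz":106,"rx":0,"ry":0,"rz":0,"jaw":1},{"tx":27,"ty":-70,"tz":106,"rx":0,"ry":0,"rz":0,"jaw":1}]}}

```text
time_s: 11.55
position: [0.5807, 0.1143, 0.1622]
tool_rot: [[-0.931, -0.3, -0.207], [-0.365, 0.763, 0.533], [-0.002, 0.572, -0.82]]
ft_force: [-0.5, -0.1, -0.5]
grip_width: 0.0852
```

```bash
python3 - <<'E'
from h import *
from rig import env
r=env.get_image("wrist");pickle.dump(r,open("w10.pkl","wb"))
crop(r["image"],180,60,155,200,4,"pics/w10.png".replace("10.","10c."))
crop(r["image"],225,120,80,60,9,"pics/w10a.png");crop(r["image"],225,180,80,60,9,"pics/w10b.png")
for n in("side","scene"):
    q=env.get_image(n);cv2.imwrite(f"pics/{n}10.png",q["image"][:,:,::-1])
o=env.observe();print(o["ft_force"],o["position"])
E
```

```text
[-0.18014256  0.94401461 -0.09592713] [0.58089367 0.11440175 0.1622519 ]
```

View pics/w10c.png

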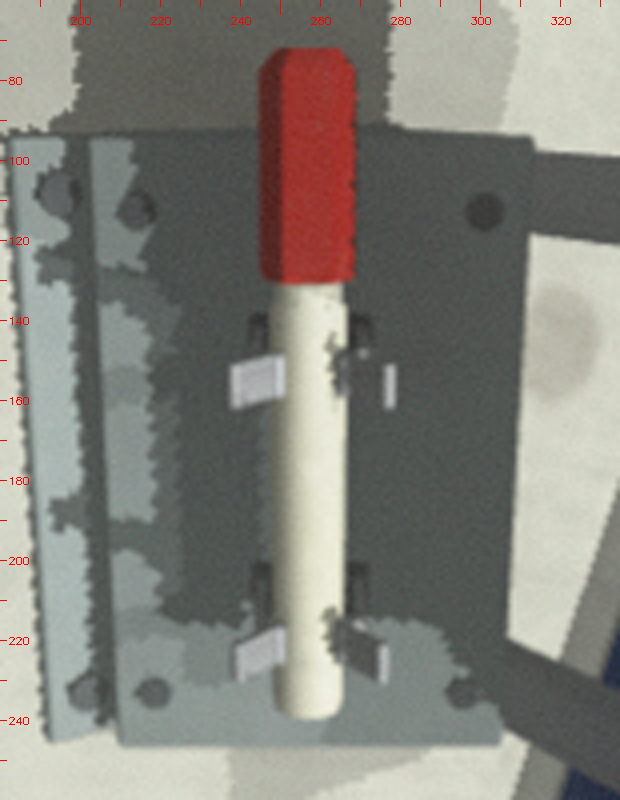

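View pics/scene10.png

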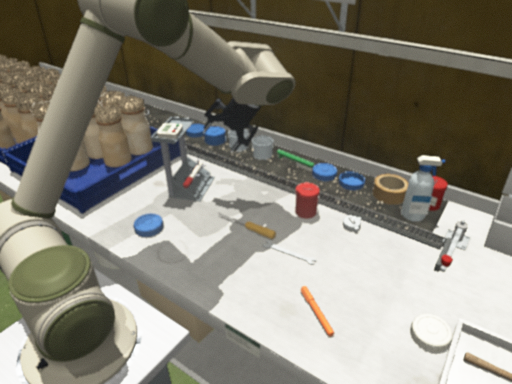

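View pics/side10.png

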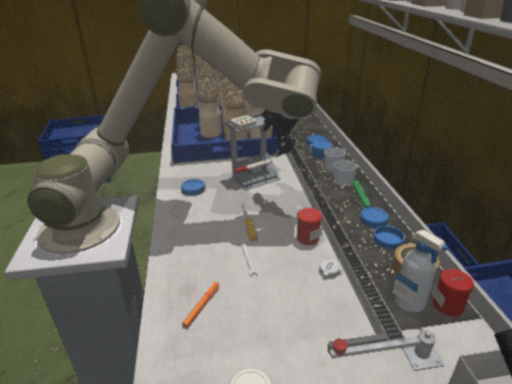

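```bash
python3 - <<'E'
from h import *
import fit
np.set_printoptions(precision=1,suppress=True)
r=pickle.load(open("w10.pkl","rb"));F,t=fit.frame([.5548,.1815,111.4],0)
def on(u,v,z):
    o,d=ray(r,u-.5,v-.5);o=F.T@(o-t);d=F.T@d;return (o+d*(z-o[2])/d[2])*1e3
j,e=on(258,130.7,.004),on(257,239,.0);print("joint",j,"end",e,"mid",(j+e)/2)
for n,p in [("Aout",(237.7,151.5)),("Aout2",(237.7,162)),("AR",(278.2,151)),("AR2",(278.2,162)),("Bout",(239,224)),("Bout2",(239,230)),("BR",(276.8,222.5)),("BR2",(276.8,230.5))]: print(n,on(*p,.017))
X=np.array([[0,45,0],[0,-45,0],[-7.5,0,0],[7.5,0,0]])/1e3;print(proj(r,X@F.T+t)+.5)
E
```

```text
joint [-0.2 45.6  4. ] end [ -0.8 -47.6   0. ] mid [-0.5 -1.   2. ]
Aout [-15.2  32.3  17. ]
Aout2 [-15.3  24.4  17. ]
AR [14.7 32.7 17. ]
AR2 [14.8 24.5 17. ]
Bout [-15.1 -26.   17. ]
Bout2 [-15.2 -31.2  17. ]
BR [ 14.8 -24.6  17. ]
BR2 [ 15.  -31.6  17. ]
[[258.3 130.7]
 [257.9 236.3]
 [248.9 186.3]
 [267.3 186.3]]
```

View pics/w10a.png

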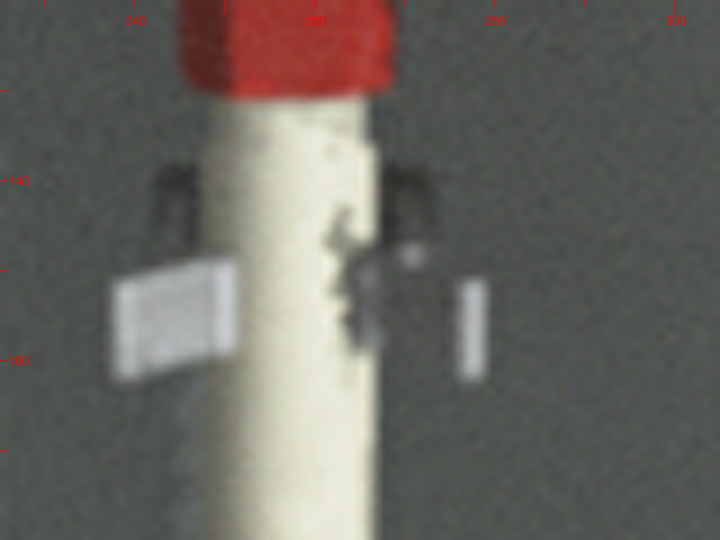

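View pics/w10b.png

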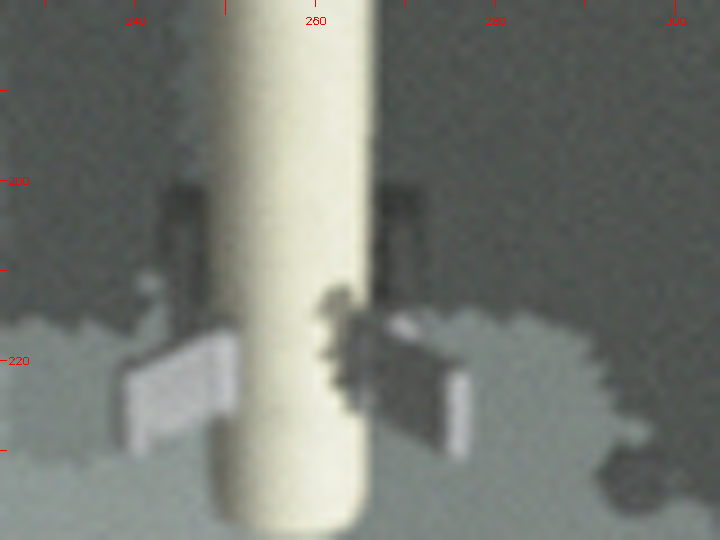

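```bash
python3 -c "
from rig import env
print(env.close_job())"
```

```text
the job is handed in; nothing more can be done
None
```

The marker is pressed into both spring clips, released, and the job is handed in at about 12 s of the 45 s allowed. I picked up the white-barrelled, red-capped pen by the middle of its barrel and pressed it in square to the sloping face.

- **Fully home:** The push peaked at about 36 N and the pen moved only about 0.2 mm over the last 20 N. I took that as bottomed in the seat.
- **Clips:** In the last wrist picture both pairs of clip lips lie over the barrel and are back at their rest width, about 30 mm measured. That is wider than the 25 mm quoted for the mouth, probably because I measured the outer edges.
- **Position:** The middle of the barrel measures about 1 mm from midway between the clips and 0.5 mm off the seat axis. The cap is on the stand's +y side.
- **Clearance:** The arm is about 13 cm off and touching nothing, with about 1 N (noise) at the wrist. The other things on the bench look unmoved in the scene and side pictures.

Two other readings disagreed slightly with what was given:
- **Finger opening:** It read 12.6 mm when gripping the 15 mm barrel.
- **Barrel length:** It measured 2–3 mm too long through the wrist camera.

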